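Load the overhead jar mixer, clamp and bolt it, and bar it over once by hand

TASK

The green polishing powder has settled, so get the jar mixer ready to run: draw its bolt, swing the clamp open, stand every jar of green powder from the row along the front of the bench upright in a pocket of the cradle, swing the clamp down over them and push the bolt fully home through its keeper. Then turn the crank by hand through one full turn, either way, so that the jars go right over and come back upright, and leave the mixer clamped and bolted like that. Load only the green jars and leave the red tub, the dressing stone and the spirit lamp where they stand.

Things in the scene. Friction and masses are not known exactly. Their poses are not given: they have to be found in the camera images.
- mixer: Overhead jar mixer, fixed: base 130 x 286 x 12 mm, green uprights at its y +-128 mm (12 mm thick) carrying a shaft along its y, 125 mm up; motor at the -y end, hand crank at the +y end. Origin: middle of the base's underside; x away from the robot at yaw 0 (yaw varies 0.15 rad), y along the shaft to the crank, z up. All offsets below are in its axes.
- cradle (a joint): Turn of the cradle (aluminium tray with clamp and crank) about the shaft, rad. 0: pockets and crank arm straight up; positive: from the top the crank goes away from the robot, then down. It counts on to 6.28 for a full turn, either sign (stops at 6.9). Starts within 0.06 of 0. Stiff (0.55 N m, 9 N at the crank), stays where left.
- shaft (a point): Point on the shaft axis midway along the cradle, 125 mm above the mixer's origin; its axes turn with the cradle (at joint 0 they are the mixer's); y is the shaft axis, toward the crank.
- pocket_1 (a point): Floor centre of pocket 1 (y +60 mm, next to the crank), 33 mm below the shaft axis, 92 mm above the bench. Pockets are 58 mm (x) by 57 mm (y) inside; walls 20 mm high, 3 to 4 mm thick; above them the jars are free before and behind. Any jar in any pocket, one each. Axes turn with the cradle.
- pocket_2 (a point): Floor centre of pocket 2 (y 0, the middle), 33 mm below the shaft axis, 92 mm above the bench. Pockets are 58 mm (x) by 57 mm (y) inside; walls 20 mm high, 3 to 4 mm thick; above them the jars are free before and behind. Any jar in any pocket, one each. Axes turn with the cradle.
- pocket_3 (a point): Floor centre of pocket 3 (y -60 mm, next to the motor), 33 mm below the shaft axis, 92 mm above the bench. Pockets are 58 mm (x) by 57 mm (y) inside; walls 20 mm high, 3 to 4 mm thick; above them the jars are free before and behind. Any jar in any pocket, one each. Axes turn with the cradle.
- clamp (a joint): Swing of the clamp, rad: 0 closed (bar across the jar tops); grows as it swings up and back, away from the robot, to its stop at 1.3, where it stays by its own weight. Past about 0.8 it falls open, below that it falls shut, slowly. 1 or 2 N on the bar or the bolt's knob moves it, once the bolt is drawn. Will not close on a badly seated jar. Starts at 0.
- clamp_bar (a point): Middle of the upper face of the clamp's green flat bar, 30 mm (x) by 196 mm (y), 5 mm thick, rubber strip below, on two end arms. Closed: 46 mm above the shaft axis, straight over it (171 mm above the bench), axes as the mixer's; fully open: 91 mm behind the shaft axis and 53 mm above it. Turns with the clamp.
- clamp_hinge (a point): Hinge axis of the clamp (along y), 50 mm behind (+x) and 10 mm below the shaft axis; the middle of the bar's upper face is 75 mm from it.
- bolt (a joint): Slide of the steel barrel bolt (10 mm rod) lying along the top of the clamp bar, m: 0 fully drawn, 0.028 fully home (stop), moving toward the crank (+y). Beyond 0.011 its tip is in the keeper and locks the clamp. Friction 2 N, stays where left. Starts at 0.020 to 0.028, in the keeper.
- bolt_knob (a point): Top centre of the bolt's red knob, an upright round stub 17 mm across, 31 mm tall down from this point, free all round; brass guides and keeper top lie 25 mm and more below this point. Clamp closed: 93 mm above the shaft axis (218 mm above the bench), y +46 mm (drawn) to +74 mm (home). Turns with the clamp.
- bolt_tip (a point): Centre of the bolt's free end: y +90 mm when drawn, +118 mm when home.
- keeper (a point): Centre of the keeper: 14 mm square hole in a steel post (32 mm wide, 12 mm thick, top 68 mm above the shaft axis) at the crank end of the cradle, y +107 mm, 52 mm above the shaft axis. The home bolt stands 5 mm out of its far face.
- crank_grip (a point): Middle of the crank's black handle sleeve, 22 mm across, 52 mm long, lying along the shaft's direction, 60 mm from its axis (straight above at cradle 0), y +180 mm; the crank arm ends 30 mm inward of this point. The sleeve spins freely on its pin: a hand can keep its attitude all round the circle. Lowest at 65 mm above the bare bench. Axes spin with the sleeve.
- jar_1: Glass jar of green powder with a wood-coloured cap, 51 mm in diameter, 70 mm high (hard up to 66 mm), 0.11 to 0.21 kg, standing on the bench in front of the robot; origin at the centre of its underside, z up. Two or three of these jars are there (None: absent). All alike.
- jar_2: Glass jar of green powder with a wood-coloured cap, 51 mm in diameter, 70 mm high (hard up to 66 mm), 0.11 to 0.21 kg, standing on the bench in front of the robot; origin at the centre of its underside, z up. Two or three of these jars are there (None: absent). All alike.
- jar_3: Glass jar of green powder with a wood-coloured cap, 51 mm in diameter, 70 mm high (hard up to 66 mm), 0.11 to 0.21 kg, standing on the bench in front of the robot; origin at the centre of its underside, z up. Two or three of these jars are there (None: absent). All alike.
- red_tub: Squat white tub with a red lid, 62 mm in diameter, 38 mm high, in the same row as the jars; not to be loaded or shifted. Origin: centre of the underside.
- whetstone: Two-coloured dressing stone 34 x 90 x 21 mm lying on the bench on the left; leave alone. Origin: centre of the underside.
- spirit_lamp: Glass spirit lamp, 69 mm in diameter, 83 mm high, standing at the left end of the row; leave alone. Origin: centre of the underside.

How it is judged:
On the way, in this order (a step that is already met when the one before it is completed fails the run):
1. the bolt is drawn back and the clamp swung open (value of joint clamp above 1.1 rad), for 0.2 s.
2. every green jar stands in a pocket of the cradle, the clamp still open (x of jar_1 in the frame of shaft between -0.007 and 0.007 m and y of jar_1 in the frame of shaft between -0.09 and 0.09 m and z of jar_1 in the frame of shaft between -0.038 and -0.028 m and angle between the z axis of each of jar_1, jar_2, jar_3 and the z axis of shaft, either way round below 0.1 rad and x of jar_2 in the frame of shaft between -0.007 and 0.007 m and y of jar_2 in the frame of shaft between -0.09 and 0.09 m and z of jar_2 in the frame of shaft between -0.038 and -0.028 m and x of jar_3 in the frame of shaft between -0.007 and 0.007 m and y of jar_3 in the frame of shaft between -0.09 and 0.09 m and z of jar_3 in the frame of shaft between -0.038 and -0.028 m and value of joint clamp above 0.9 rad), for 0.2 s.
3. the clamp is closed over the jars (x of jar_1 in the frame of shaft between -0.007 and 0.007 m and y of jar_1 in the frame of shaft between -0.09 and 0.09 m and z of jar_1 in the frame of shaft between -0.038 and -0.028 m and angle between the z axis of each of jar_1, jar_2, jar_3 and the z axis of shaft, either way round below 0.1 rad and x of jar_2 in the frame of shaft between -0.007 and 0.007 m and y of jar_2 in the frame of shaft between -0.09 and 0.09 m and z of jar_2 in the frame of shaft between -0.038 and -0.028 m and x of jar_3 in the frame of shaft between -0.007 and 0.007 m and y of jar_3 in the frame of shaft between -0.09 and 0.09 m and z of jar_3 in the frame of shaft between -0.038 and -0.028 m and value of joint clamp below 0.07 rad), for 0.2 s.
4. the bolt is fully home in its keeper, the clamp closed (all of step 3 and value of joint bolt above 0.0245 m), for 0.2 s.
5. the loaded and bolted cradle has been turned upside down (all of step 4 and (value of joint cradle above 2.9 rad or value of joint cradle below -2.9 rad)).
At the end, for the whole second after the job is handed in: Every green jar is in a pocket (7 mm from the row's middle line, 5 mm from the floor, 0.1 rad from square), the clamp closed (under 0.07 rad), the bolt home (over 24.5 of 28 mm), the cradle turned fully once (within 0.2 rad of +6.28 or -6.28), all at rest (all of step 4 and linear speed of each of jar_1, jar_2, jar_3 below 0.03 m/s and velocity of joint cradle between -0.05 and 0.05 rad/s and (value of joint cradle between 6.08 and 6.48 rad or value of joint cradle between -6.48 and -6.08 rad)); the robot touches nothing.
It fails at once if the cradle is turned more than 0.7 rad while the bolt is not in its keeper (short of 18 mm) ((value of joint cradle above 0.7 rad or value of joint cradle below -0.7 rad) and value of joint bolt below 0.018 m).
It fails at once if the red-lidded tub is shifted more than 4 cm (distance of red_tub from where it was at the start of the episode above 0.04 m).
It fails at once if the dressing stone is shifted more than 4 cm (distance of whetstone from where it was at the start of the episode above 0.04 m).
It fails at once if the spirit lamp is shifted more than 4 cm (distance of spirit_lamp from where it was at the start of the episode above 0.04 m).
Of jar_1, jar_2, jar_3 only 2 to 3 are there at a start; the rules pass over those that are not, and their reading is None.
At some moment in a run one of jar_1, jar_2, jar_3 may be knocked a few centimetres aside while the robot is not near it.
It also fails if it takes over 208 s, if anything falls off the work surface, if the arm or the gripper's body presses on something with over 40 N, if the wrist force passes 120 N, or if a joint passes its speed limit or range.

ROBOT

A 6-joint arm with a two-finger parallel gripper is mounted at the origin on a cart in front of the work surface, level with it; the furniture and walls round the work are solid. World frame = base frame: x ahead of the robot, y to its left, z up, the work surface at z = 0. Lengths are in m, angles in rad, forces in N, time in s.
With the tool pointing down it reaches from about 0.25 to 0.775 m from the base axis. Payload 8.9 kg.
Tool frame: the origin (TCP) lies midway between the tips of the shut fingers; the grasp point (between the pads) lies 19 mm behind it; x points along the fingers, y is the direction in which the jaws open and shut, and the axes are right-handed (so a half turn about x gives the same grasp; the last joint's range is limited). The gripper opens to 85 mm and grips with 20 to 120 N. Pads are 22 mm wide; open, the fingers measure 114 mm over their backs; the gripper's body (76 mm by 85 mm) begins 54 mm behind the grasp point. The pads swing forward as they close: fully open they stand 13 mm farther back than shut.
Start: joints at [-1.449, 0.291, -0.153, 1.127, 0, 1.431], TCP at [0.135, -0.507, 0.231] pointing down, gripper open.
Joint ranges: [-2.52, 2.52], [-0.91, 1.74], [-1.3, 1.37], [-1.96, 2.02], [-1.52, 1.47], [-3.14, 3.14]. Speed limits (rad/s): [2.22, 2.22, 2.79, 3.14, 3.14, 3.14].

INTERFACE

Orientations are given as a 3x3 rotation matrix whose columns are the frame's x, y, z axes.
In Python, from station import readout, cams, order gives the robot as it stands.
- The arm moves only by the tool step_arm, never from a script. Its arguments are lists of equal length, an entry for each row: "jaw": the opening, from 0 (shut) to 1 (fully open); "dp": the shift along the tool's x, y, z as a fraction of full scale, a list of three; "delta_rot": the turn, a rotation vector about the tool's x, y, z as a fraction of full scale, a list of three. A call has exactly 10 rows; each row is the pose to reach, as a shift and turn from the pose measured when the call began, along the tool's axes at that moment; what a row does not reach only later rows make up. Full scale, the value 1, is 0.25 m for a shift and 45 degrees for a turn. A row lasts 1/10 s, in which the tool goes at most 50 mm and 8.59 degrees, less where a joint would pass 70% of its speed; a pose out of reach is approached as far as the arm can. A call with a number of a shift or a turn outside -1 to 1 is refused whole. A call with a gripper value outside its range is refused whole. The fingers move at their own pace and stop on an object; "squeeze" is the grip in N (left out, the last holds). Time passes only in rows, so rows that repeat a pose let the fingers close, or fill a call up. It gives the time, the measured TCP pose, the force and the opening at its end, in the units of the state.
- readout.get_state(): the state, without advancing time (a new reading comes with each control period).
- cams.read_camera(name): name is "scene" or "top" or "wrist"; returns a dict with "img" (480x640x3 uint8, red, green, blue), "vertical_fov" (degrees; the focal length in pixels is half the picture's height over the tangent of half this angle, whatever the lens; pixels are square), "cx", "cy" (the principal point, pixels), "position" and "rotation" of the camera in the world. Camera axes: x right, y up, looking along -z (the intrinsics and any distortion apply to the point x, -y, -z); pixel columns grow to the right and rows downward; lengths in m; the calibration is good to about 2 mm. A picture is of the moment at which its call begins. There is no depth.
- order.hand_in(): hands the job in, once; it reports no verdict.
The state is a dict: "t": time; "qpos": joint angles; "qvel": joint speeds; "joint_efforts": joint torques, N m; "position": TCP position; "tcp_rot": TCP orientation; "contact_force": force on the tool from outside, world axes, zero at the start; "moment": the same for the moment, N m; "grip_width": opening from 0.0 (shut) to 1.0 (fully open).
Only numpy, scipy, OpenCV 4.12 (cv2) and the standard library are available. Lean on these libraries where they do the work, as an engineer would, in place of code of your own. Each camera call takes 0.05 s, during which the arm holds its last target.

## Working session

There is one attempt and no reset: what is moved stays moved. The work goes in short steps, Python scripts to look and compute and a tool call to move; the robot and the scene stay as the last step left them, time stands still between calls to the robot, and variables do not carry over. Pictures are saved under pics/ and viewed, and the job is handed in when it is done.

Besides the shell and the picture viewer there is one more tool, called after "Emit:" in YAML: its name, and indented under it one key for each argument. step_arm: Moves the arm, as the interface text tells. Its arguments: {"type":"object","properties":{"jaw":{"type":"array"},"dp":{"type":"array"},"delta_rot":{"type":"array"},"squeeze":{"type":"number"}},"required":["jaw","dp","delta_rot"]}

```bash
ls; mkdir -p pics; python3 - <<'E'
from station import readout, cams, order
import cv2,numpy as np
s=readout.get_state()
for k,v in s.items(): print(k,np.round(v,4).tolist())
for n in ["scene","top","wrist"]:
    c=cams.read_camera(n); cv2.imwrite(f"pics/a_{n}.png",c["img"][:,:,::-1])
    print(n,{k:np.round(v,4).tolist() for k,v in c.items() if k!="img" and not isinstance(v,str)}, [k for k in c])
E
```

```text
pics
t 0.0
qpos [-1.4493, 0.2913, -0.1541, 1.1267, -0.0, 1.4315]
qvel [-0.0018, -0.0003, -0.0008, -0.0001, 0.0015, 0.0004]
joint_efforts [-0.0017, -53.7145, 33.1369, 0.0161, -0.0002, 0.0]
position [0.1353, -0.5068, 0.2307]
tcp_rot [[-0.0002, 0.2579, -0.9662], [0.0013, -0.9662, -0.2579], [-1.0, -0.0013, -0.0002]]
contact_force [-0.0808, 0.5567, 0.0788]
moment [0.0093, -0.0628, 0.0025]
grip_width 1.0028
scene {'vertical_fov': 50.2659, 'cx': 325.3131, 'cy': 236.9948, 'position': [-0.181, 0.5643, 1.0921], 'rotation': [[-0.6178, 0.58, -0.531], [-0.7861, -0.472, 0.3991], [-0.0192, 0.6639, 0.7475]]} ['img', 'vertical_fov', 'cx', 'cy', 'position', 'rotation']
top {'vertical_fov': 46.9551, 'cx': 322.3556, 'cy': 219.8763, 'position': [0.2862, 0.0421, 1.6362], 'rotation': [[0.0214, 0.9923, -0.1224], [-0.9998, 0.0217, 0.0008], [0.0035, 0.1223, 0.9925]]} ['img', 'vertical_fov', 'cx', 'cy', 'position', 'rotation']
wrist {'vertical_fov': 61.2313, 'cx': 318.7147, 'cy': 235.2051, 'position': [0.206, -0.4887, 0.375], 'rotation': [[0.2582, 0.9267, 0.273], [-0.9661, 0.2476, 0.0731], [0.0001, -0.2826, 0.9592]]} ['img', 'vertical_fov', 'cx', 'cy', 'position', 'rotation']
```

View pics/a_scene.png

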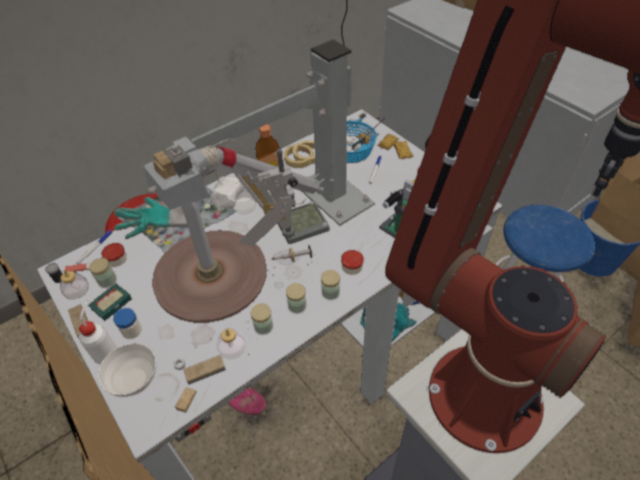

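View pics/a_top.png

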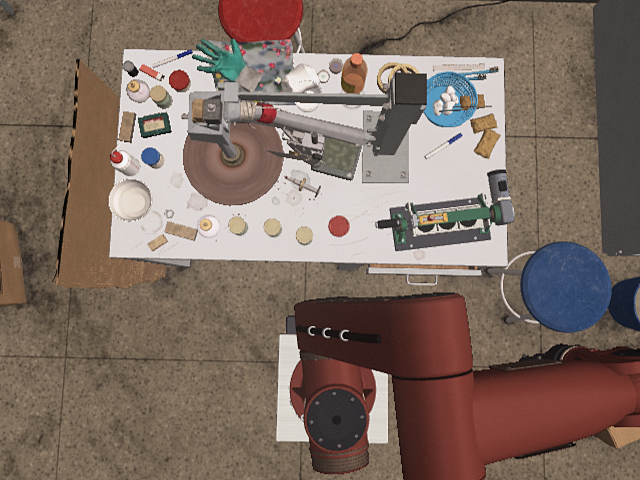

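View pics/a_wrist.png

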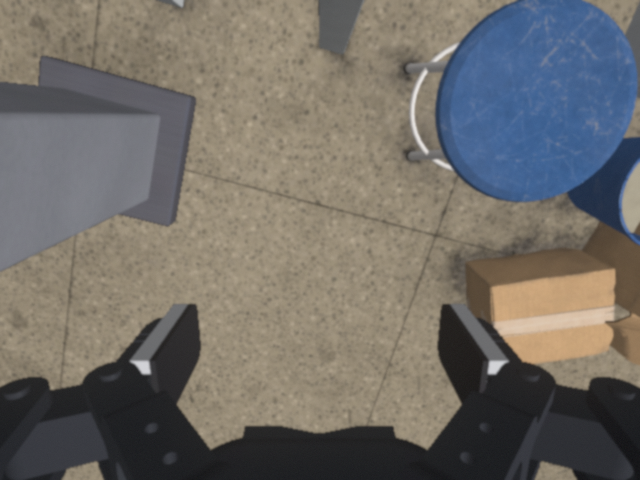

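The top view shows green jars around (237,226), (272,228) and (305,235), the red tub at (339,226), the lamp at (208,226), and the mixer near (440,215) with its crank on the left. I'll zoom in and measure.

```bash
cat > h.py <<'E'
from station import readout, cams, order
import cv2,numpy as np
def cam(n):
    c=cams.read_camera(n); c["f"]=240/np.tan(np.radians(c["vertical_fov"])/2)
    c["position"]=np.array(c["position"]);c["rotation"]=np.array(c["rotation"]);return c
def ray(c,u,v):
    d=np.array([(u-c["cx"])/c["f"],-(v-c["cy"])/c["f"],-1.]); return c["position"],c["rotation"]@d
def plane(c,u,v,z):
    p,d=ray(c,u,v); return p+d*(z-p[2])/d[2]
def proj(c,P):
    q=c["rotation"].T@(np.array(P)-c["position"]); return np.array([c["cx"]+c["f"]*q[0]/-q[2],c["cy"]-c["f"]*q[1]/-q[2]])
def tri(*obs):
    A=np.zeros((3,3));b=np.zeros(3)
    for c,u,v in obs:
        p,d=ray(c,u,v);d=d/np.linalg.norm(d);M=np.eye(3)-np.outer(d,d);A+=M;b+=M@p
    return np.linalg.solve(A,b)
def save(c,name,box=None,k=1):
    im=c["img"][:,:,::-1]
    if box: x0,y0,x1,y1=box; im=im[y0:y1,x0:x1]
    im=cv2.resize(im,None,fx=k,fy=k,interpolation=cv2.INTER_CUBIC); cv2.imwrite(f"pics/{name}.png",im)
def blobs(c,lo,hi,box,amin=20):
    x0,y0,x1,y1=box; hsv=cv2.cvtColor(np.ascontiguousarray(c["img"][y0:y1,x0:x1]),cv2.COLOR_RGB2HSV)
    m=cv2.inRange(hsv,np.array(lo),np.array(hi)); n,l,s,ce=cv2.connectedComponentsWithStats(m)
    return [(round(ce[i][0]+x0,1),round(ce[i][1]+y0,1),int(s[i][4]),s[i][2:4].tolist()) for i in range(1,n) if s[i][4]>=amin]
# mixer frame
def state():
    s=readout.get_state(); print("t",round(s["t"],2),"p",np.round(s["position"],4),"R",np.round(s["tcp_rot"],3).tolist(),"F",np.round(s["contact_force"],1),"g",round(s["grip_width"],3),"q",np.round(s["qpos"],2)); return s
def todelta(P,R=None,s=None):
    "fractions for a target TCP position and orientation"
    from scipy.spatial.transform import Rotation as Ro
    s=s or readout.get_state(); R0=np.array(s["tcp_rot"]); d=R0.T@(np.array(P)-np.array(s["position"]))/0.25
    r=np.zeros(3) if R is None else Ro.from_matrix(R0.T@R).as_rotvec()/np.radians(45)
    print("dp",np.round(d,3).tolist(),"rot",np.round(r,3).tolist()); return d,r
E
python3 - <<'E'
from h import *
c=cam("top"); save(c,"b_top1",(370,160,520,260),5); save(c,"b_top2",(130,190,360,260),3)
print("green",blobs(c,(40,60,30),(85,255,200),(370,160,520,260)))
print("knob",blobs(c,(0,150,90),(8,255,255),(370,160,520,260),4))
for u,v,z in [(237,226,.07),(272,228,.07),(305,235,.07),(339,226,.038),(208,226,.06)]: print(plane(c,u,v,z).round(3))
E
```

```text
green [(np.float64(496.7), np.float64(213.1), 95, [11, 18]), (np.float64(468.1), np.float64(214.5), 430, [43, 16]), (np.float64(403.0), np.float64(222.0), 68, [11, 17]), (np.float64(483.6), np.float64(230.6), 33, [10, 7]), (np.float64(396.9), np.float64(237.7), 35, [7, 13]), (np.float64(403.3), np.float64(236.2), 33, [5, 12])]
knob []
[0.456 0.284 0.07 ]
[0.453 0.184 0.07 ]
[0.435 0.089 0.07 ]
[ 0.466 -0.008  0.038]
[0.456 0.368 0.06 ]
```

View pics/b_top1.png

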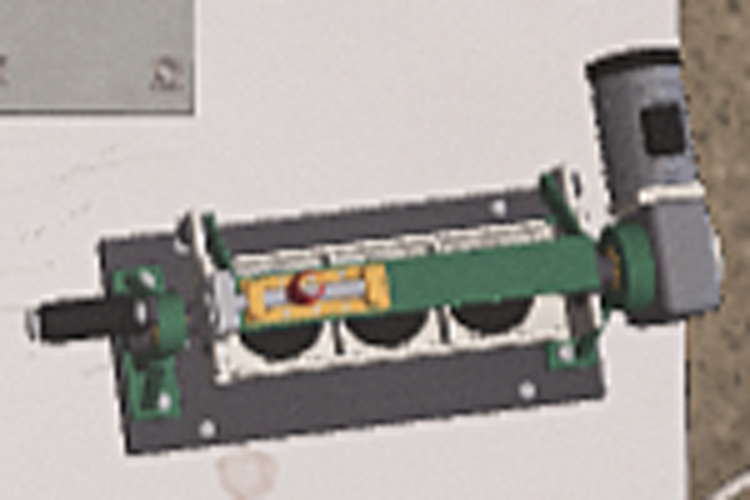

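View pics/b_top2.png

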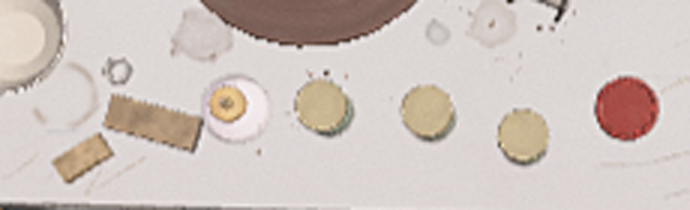

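```bash
python3 - <<'E'
from h import *
c=cam("top")
f=lambda u,v,z:plane(c,370+u/5-.4,160+v/5-.4,z)
FL=f(98,238,.012);NL=f(128,453,.012);NR=f(605,395,.012)
print(FL,NL,NR, np.linalg.norm(FL-NL),np.linalg.norm(NL-NR))
d=NL-NR; yaw=np.arctan2(-d[0],d[1]); print("yaw",yaw)
ex=np.array([np.cos(yaw),np.sin(yaw),0]);ey=np.array([-np.sin(yaw),np.cos(yaw),0])
o=(FL+NR)/2; print("orig",o)
o[2]=0
K=f(312,280,.218); print("knob",K,"local",(K-o)@ex,(K-o)@ey)
g=f(84,318,.185+.011); print("grip local",(g-o)@ex,(g-o)@ey)
for (x,y,z) in [(0,-98,171),(0,180,185),(0,60,218),(-65,143,12),(65,143,12),(-65,-143,12),(65,-143,12)]:
    p=proj(c,o+ex*x/1e3+ey*y/1e3+[0,0,z/1e3]); print(x,y,z,((p-[370,160])*5).round())
s=cam("scene"); save(s,"b_sc",(60,280,370,370),2.5)
E
```

```text
[ 0.52874246 -0.15700105  0.012     ] [ 0.40124582 -0.17551066  0.012     ] [ 0.44163139 -0.45705717  0.012     ] 0.12883322247095821 0.2844282604693717
yaw 0.14247008321760712
orig [ 0.48518693 -0.30702911  0.012     ]
knob [ 0.47842437 -0.24277891  0.218     ] local 0.0024287593022693276 0.06455944414201825
grip local -0.0007526549984118677 0.1816010839695891
0 -98 171 [593. 258.]
0 180 185 [ 82. 317.]
0 60 218 [319. 282.]
-65 143 12 [125. 452.]
65 143 12 [ 95. 235.]
-65 -143 12 [604. 394.]
65 -143 12 [570. 178.]
```

```bash
cat >> h.py <<'E'
YAW=0.1425; O=np.array([0.4852,-0.3070,0.])
EX=np.array([np.cos(YAW),np.sin(YAW),0]);EY=np.array([-np.sin(YAW),np.cos(YAW),0]);EZ=np.array([0,0,1.])
def W(x,y,z): return O+EX*x/1e3+EY*y/1e3+EZ*z/1e3   # mixer mm -> world
def L(p): p=np.array(p)-O; return np.array([p@EX,p@EY,p[2]])*1e3
RD=np.column_stack([-EZ,EX,np.cross(-EZ,EX)])  # fingers down, jaws along mixer x
E
python3 - <<'E'
from h import *
s=state(); todelta(W(0,64,330),RD)
E
```

```text
t 0.3 p [ 0.1354 -0.5071  0.2311] R [[-0.0, 0.258, -0.966], [0.0, -0.966, -0.258], [-1.0, -0.0, -0.0]] F [-0.7  0.3 -0.1] g 0.999 q [-1.45  0.29 -0.15  1.13  0.    1.43]
dp [-0.395, -0.667, -1.589] rot [-1.849, -0.001, 0.0]
```

Emit:
step_arm:
  jaw: [1,1,1,1,1,1,1,1,1,1]
  dp:
    - [-0.16,0,0]
    - [-0.32,0,-0.05]
    - [-0.4,-0.05,-0.15]
    - [-0.4,-0.1,-0.3]
    - [-0.4,-0.2,-0.45]
    - [-0.4,-0.3,-0.6]
    - [-0.4,-0.4,-0.75]
    - [-0.4,-0.5,-0.9]
    - [-0.4,-0.6,-1]
    - [-0.4,-0.66,-1]
  delta_rot:
    - [0,0,0]
    - [-0.1,0,0]
    - [-0.25,0,0]
    - [-0.4,0,0]
    - [-0.55,0,0]
    - [-0.7,0,0]
    - [-0.85,0,0]
    - [-1,0,0]
    - [-1,0,0]
    - [-1,0,0]

```text
t: 1.3
position: [0.336, -0.2809, 0.3312]
tcp_rot: [[0.001, 0.867, -0.498], [0.001, -0.498, -0.867], [-1.0, 0.0, -0.001]]
contact_force: [-0.7, 0.1, -0.1]
grip_width: 0.999
```

```bash
python3 - <<'E'
from h import *
s=state(); todelta(W(0,64,330),RD)
E
```

```text
t 1.3 p [ 0.336  -0.2809  0.3312] R [[0.001, 0.867, -0.498], [0.001, -0.498, -0.867], [-1.0, 0.0, -0.001]] F [-0.7  0.1 -0.1] g 0.999 q [-0.86  0.08 -0.15  1.34  0.    1.23]
dp [0.005, 0.412, -0.409] rot [-0.845, -0.001, -0.0]
```

Emit:
step_arm:
  jaw: [1,1,1,1,1,1,1,1,1,1]
  dp:
    - [0,0.08,-0.08]
    - [0,0.16,-0.16]
    - [0,0.24,-0.24]
    - [0,0.32,-0.32]
    - [0.005,0.412,-0.409]
    - [0.005,0.412,-0.409]
    - [0.005,0.412,-0.409]
    - [0.005,0.412,-0.409]
    - [0.005,0.412,-0.409]
    - [0.005,0.412,-0.409]
  delta_rot:
    - [-0.15,0,0]
    - [-0.3,0,0]
    - [-0.45,0,0]
    - [-0.6,0,0]
    - [-0.75,0,0]
    - [-0.845,0,0]
    - [-0.845,0,0]
    - [-0.845,0,0]
    - [-0.845,0,0]
    - [-0.845,0,0]

```text
t: 2.3
position: [0.4757, -0.2439, 0.3303]
tcp_rot: [[0.001, 0.99, 0.14], [0.001, 0.14, -0.99], [-1.0, 0.001, -0.001]]
contact_force: [-0.6, 0.2, 0.7]
grip_width: 0.998
```

```bash
python3 - <<'E'
from h import *
s=state(); c=cam("wrist"); save(c,"c_w"); c=cam("scene"); save(c,"c_s")
E
```

```text
t 2.3 p [ 0.4757 -0.2439  0.3303] R [[0.001, 0.99, 0.14], [0.001, 0.14, -0.99], [-1.0, 0.001, -0.001]] F [-0.6  0.2  0.7] g 0.998 q [-0.61  0.28  0.09  1.38  0.    0.82]
```

View pics/c_w.png

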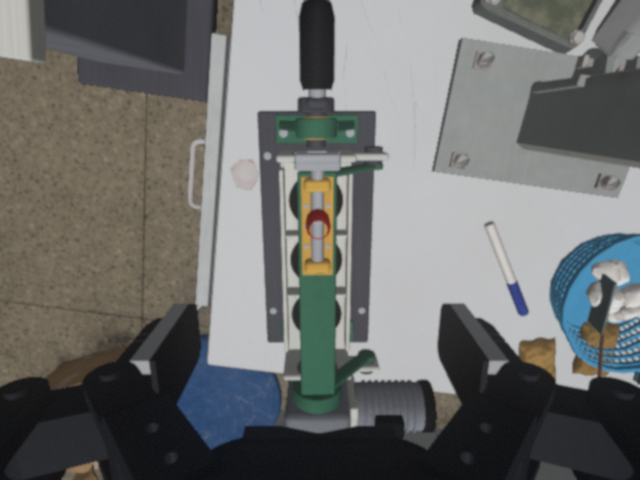

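View pics/c_s.png

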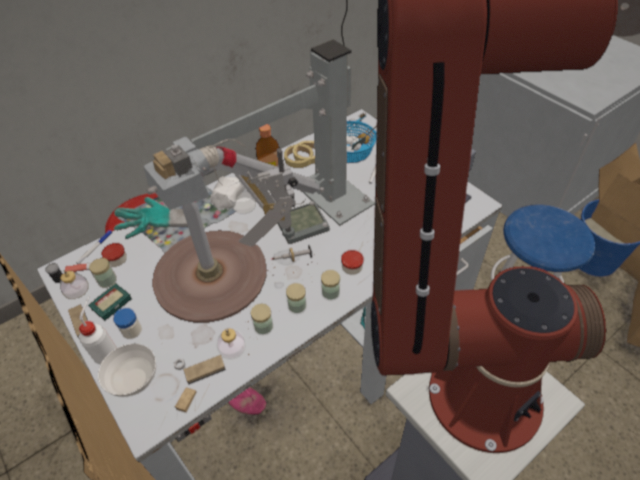

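```bash
python3 - <<'E'
from h import *
c=cam("wrist"); save(c,"c_wz",(250,100,400,300),4)
for u,v,z in [(258,111,.012),(375,111,.012),(268,342,.012),(367,343,.012),(318,230,.218),(317,5,.185)]: print((u,v),L(plane(c,u,v,z)).round(1))
print(L(c["position"]), blobs(c,(0,120,60),(10,255,255),(290,190,350,260)),blobs(c,(170,120,60),(180,255,255),(290,190,350,260)))
for y in (46,74): print(proj(c,W(0,y,218)))
E
```

```text
(258, 111) [-64.7 139.9  12. ]
(375, 111) [ 62.8 139.7  12. ]
(268, 342) [ -64.2 -145.    12. ]
(367, 343) [  63.5 -146.7   12. ]
(318, 230) [  0.5  63.1 218. ]
(317, 5) [1.000e-01 2.028e+02 1.850e+02]
[  0.61692466 135.5532391  474.43104394] [(np.float64(316.9), np.float64(219.1), 267, [24, 28])] []
[317.23241968 254.67549715]
[317.14744187 213.91934695]
```

View pics/c_wz.png

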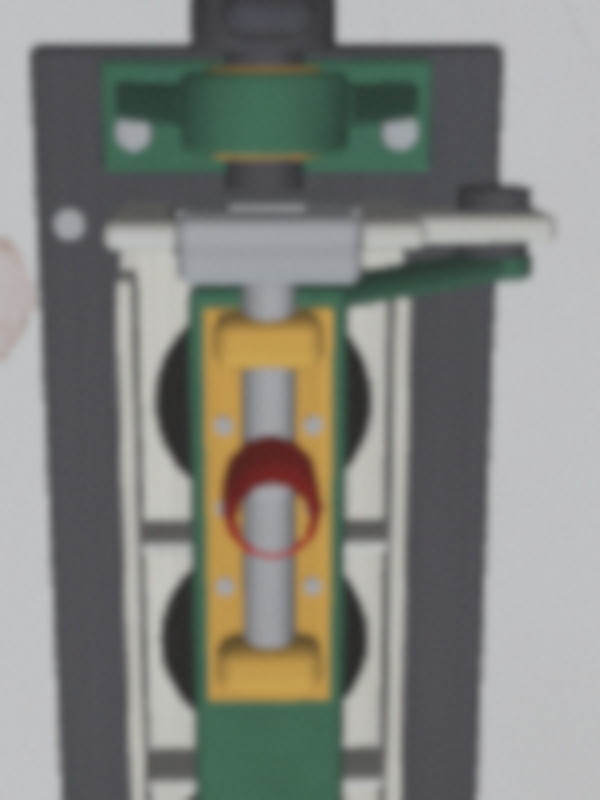

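```bash
sed -i 's/O=np.array(\[0.4852,-0.3070,0.\])/O=np.array([0.4849,-0.3085,0.])/' h.py; python3 - <<'E'
from h import *
s=state(); print(L(s["position"])); todelta(W(0.6,66,200),RD)
E
```

```text
t 2.45 p [ 0.476  -0.2437  0.3302] R [[0.001, 0.99, 0.141], [0.001, 0.141, -0.99], [-1.0, 0.001, -0.001]] F [-0.5  0.3  0.4] g 1.0 q [-0.61  0.28  0.09  1.38  0.    0.82]
[  0.3561166   65.36808978 330.19774318]
dp [0.521, 0.001, -0.002] rot [-0.001, -0.001, -0.001]
```

Emit:
step_arm:
  jaw: [1,1,1,1,0.5,0,0,0,0,0]
  dp:
    - [0.18,0,0]
    - [0.36,0,0]
    - [0.5,0,0]
    - [0.52,0,0]
    - [0.52,0,0]
    - [0.52,0,0]
    - [0.52,0,0]
    - [0.52,0,0]
    - [0.52,0,0]
    - [0.52,0,0]
  delta_rot:
    - [0,0,0]
    - [0,0,0]
    - [0,0,0]
    - [0,0,0]
    - [0,0,0]
    - [0,0,0]
    - [0,0,0]
    - [0,0,0]
    - [0,0,0]
    - [0,0,0]
  squeeze: 30

```text
t: 3.45
position: [0.4759, -0.244, 0.2009]
tcp_rot: [[0.001, 0.99, 0.141], [-0.0, 0.141, -0.99], [-1.0, 0.001, 0.0]]
contact_force: [-2.8, -1.1, 5.5]
grip_width: 0.177
```

Emit:
step_arm:
  jaw: [0,0,0,0,0,0,0,0,0,0]
  dp:
    - [0,0,0.01]
    - [0,0,0.025]
    - [0,0,0.04]
    - [0,0,0.055]
    - [0,0,0.07]
    - [0,0,0.08]
    - [0,0,0.09]
    - [0,0,0.1]
    - [0,0,0.1]
    - [0,0,0.1]
  delta_rot:
    - [0,0,0]
    - [0,0,0]
    - [0,0,0]
    - [0,0,0]
    - [0,0,0]
    - [0,0,0]
    - [0,0,0]
    - [0,0,0]
    - [0,0,0]
    - [0,0,0]

```text
t: 4.45
position: [0.4784, -0.2661, 0.2004]
tcp_rot: [[-0.001, 0.99, 0.142], [0.005, 0.142, -0.99], [-1.0, -0.0, -0.005]]
contact_force: [-5.3, 12.7, 7.8]
grip_width: 0.172
```

```bash
python3 - <<'E'
from h import *
s=state(); print(L(s["position"])); c=cam("wrist"); save(c,"d_w")
E
```

```text
t 4.45 p [ 0.4784 -0.2661  0.2004] R [[-0.001, 0.99, 0.142], [0.005, 0.142, -0.99], [-1.0, -0.0, -0.005]] F [-5.3 12.7  7.8] g 0.172 q [-0.64  0.35 -0.14  1.08  0.    0.79]
[ -0.41624422  42.92011798 200.3734103 ]
```

View pics/d_w.png

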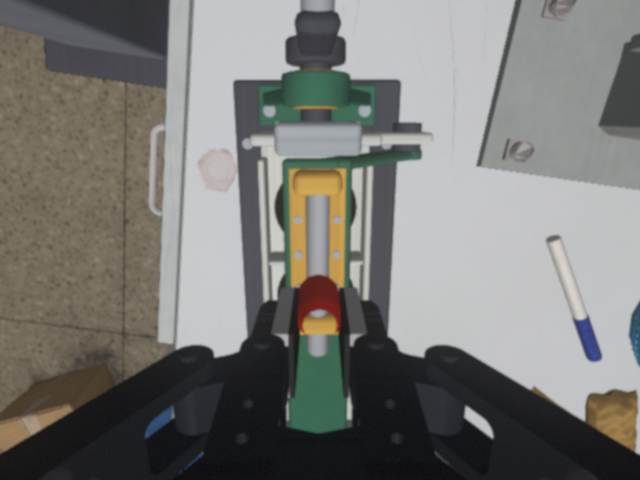

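Emit:
step_arm:
  jaw: [0.4,0.7,0.7,0.7,0.5,0.2,0,0,0,0]
  dp:
    - [0,0,-0.01]
    - [0,0,-0.01]
    - [-0.08,0,-0.01]
    - [-0.2,0,0]
    - [-0.2,-0.1,0]
    - [-0.2,-0.2,0]
    - [-0.2,-0.2,0]
    - [-0.15,-0.2,0]
    - [-0.05,-0.2,0]
    - [-0.02,-0.2,0]
  delta_rot:
    - [0,0,0]
    - [0,0,0]
    - [0,0,0]
    - [0,0,0]
    - [0,0,0]
    - [0,0,0]
    - [0,0,0]
    - [0,0,0]
    - [0,0,0]
    - [0,0,0]

```text
t: 5.5
position: [0.4287, -0.2728, 0.2035]
tcp_rot: [[-0.003, 0.99, 0.142], [0.006, 0.142, -0.99], [-1.0, -0.002, -0.007]]
contact_force: [-0.5, 0.7, 0.1]
grip_width: -0.001
```

Emit:
step_arm:
  jaw: [0,0,0,0,0,0,0,0,0,0]
  dp:
    - [0,0.06,0]
    - [0,0.11,0]
    - [0,0.15,0]
    - [0,0.19,0]
    - [0,0.23,0]
    - [0,0.27,0]
    - [0,0.31,0]
    - [0,0.35,0]
    - [0,0.39,0]
    - [0,0.43,0]
  delta_rot:
    - [0,0,0]
    - [0,0,0]
    - [0,0,0]
    - [0,0,0]
    - [0,0,0]
    - [0,0,0]
    - [0,0,0]
    - [0,0,0]
    - [0,0,0]
    - [0,0,0]

```text
t: 6.5
position: [0.5359, -0.2574, 0.2032]
tcp_rot: [[-0.003, 0.99, 0.141], [0.007, 0.142, -0.99], [-1.0, -0.002, -0.007]]
contact_force: [-0.1, -0.6, 0.2]
grip_width: 0.004
```

```bash
python3 - <<'E'
from h import *
s=state(); print(L(s["position"])); c=cam("wrist"); save(c,"e_w")
E
```

```text
t 6.5 p [ 0.5359 -0.2574  0.2032] R [[-0.003, 0.99, 0.141], [0.007, 0.142, -0.99], [-1.0, -0.002, -0.007]] F [-0.1 -0.6  0.2] g 0.004 q [-0.57  0.44 -0.    1.13  0.    0.86]
[ 57.71975277  43.30542435 203.16778328]
```

View pics/e_w.png

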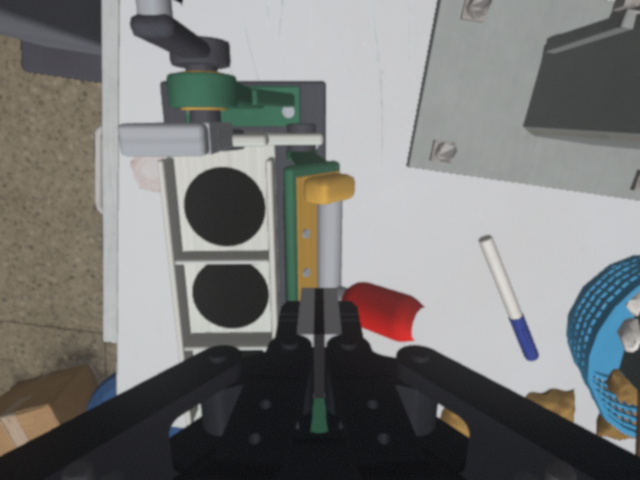

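```bash
python3 - <<'E'
from h import *
todelta([0.435,0.089-0.04,0.28],RD)
E
```

```text
dp [-0.299, -0.231, -1.273] rot [-0.0, -0.009, 0.001]
```

Emit:
step_arm:
  jaw: [0,0.5,1,1,1,1,1,1,1,1]
  dp:
    - [-0.18,0,0]
    - [-0.34,0,0]
    - [-0.38,-0.05,-0.1]
    - [-0.36,-0.1,-0.25]
    - [-0.36,-0.15,-0.4]
    - [-0.36,-0.18,-0.55]
    - [-0.36,-0.2,-0.7]
    - [-0.36,-0.22,-0.85]
    - [-0.36,-0.22,-1]
    - [-0.36,-0.22,-1]
  delta_rot:
    - [0,0,0]
    - [0,0,0]
    - [0,0,0]
    - [0,0,0]
    - [0,0,0]
    - [0,0,0]
    - [0,0,0]
    - [0,0,0]
    - [0,0,0]
    - [0,0,0]

```text
t: 7.55
position: [0.4463, -0.0148, 0.2952]
tcp_rot: [[-0.002, 0.989, 0.146], [0.008, 0.146, -0.989], [-1.0, -0.001, -0.008]]
contact_force: [-1.3, -0.3, 0.1]
grip_width: 1.0
```

```bash
python3 - <<'E'
from h import *
s=state(); c=cam("top"); save(c,"f_t",(180,160,520,270),2.3); save(c,"f_t2",(370,160,520,260),5)
c=cam("wrist"); save(c,"f_w")
E
```

```text
t 7.55 p [ 0.4463 -0.0148  0.2952] R [[-0.002, 0.989, 0.146], [0.008, 0.146, -0.989], [-1.0, -0.001, -0.008]] F [-1.3 -0.3  0.1] g 1.0 q [-0.2   0.11 -0.21  1.25  0.01  1.22]
```

View pics/f_t.png

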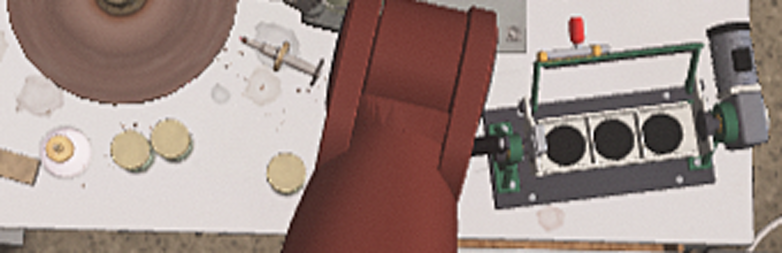

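View pics/f_t2.png

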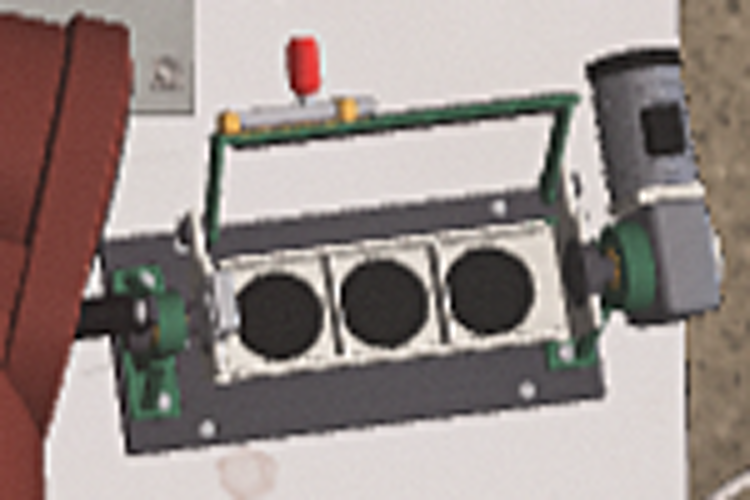

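View pics/f_w.png

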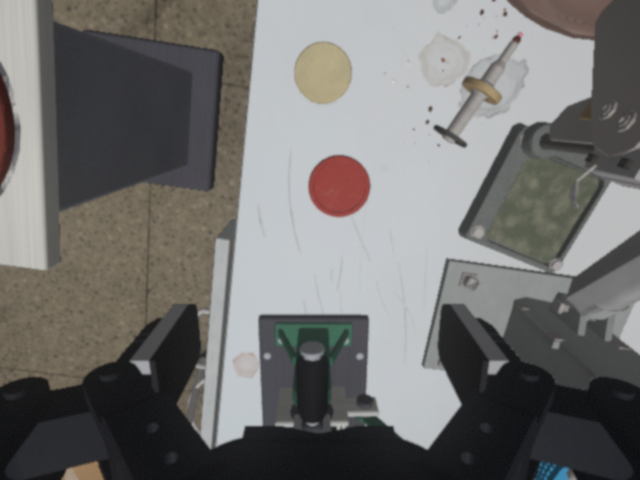

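```bash
python3 - <<'E'
from h import *
c=cam("wrist"); b=blobs(c,(15,40,100),(32,255,255),(250,20,400,130),300); print(b); p=plane(c,b[0][0],b[0][1],.07); print("jar3 wrist",p)
c=cam("top"); b=blobs(c,(15,40,100),(32,255,255),(220,205,320,250),40); print([(x,plane(c,x[0],x[1],.07).round(3)) for x in b])
# crank tilt: sleeve
w=cam("wrist"); print("hub/sleeve", L(plane(w,313,350,.185)))
todelta([p[0],p[1],.13],RD)
# tray from pocket holes dark ellipse centres in top
for u,v in [(282,313),(386,301),(489,291)]:
    print("hole",L(plane(c,370+u/5-.4,160+v/5-.4,.112)).round(1))
E
```

```text
[(np.float64(322.2), np.float64(70.8), 2684, [56, 61])]
jar3 wrist [0.43577141 0.09073287 0.07      ]
[((np.float64(244.9), np.float64(222.5), 478, [35, 22]), array([0.467, 0.262, 0.07 ])), ((np.float64(304.1), np.float64(234.9), 237, [17, 17]), array([0.435, 0.092, 0.07 ]))]
hub/sleeve [  1.23229306 204.07687139 185.        ]
dp [0.662, 0.016, -0.437] rot [-0.001, -0.008, 0.001]
hole [ -2.2  62.1 112. ]
hole [ -2.5   3.7 112. ]
hole [ -3.9 -54.1 112. ]
```

Emit:
step_arm:
  jaw: [1,1,1,1,1,1,1,1,1,1]
  dp:
    - [0.1,0,-0.15]
    - [0.2,0,-0.3]
    - [0.35,0.01,-0.42]
    - [0.5,0.016,-0.437]
    - [0.55,0.016,-0.437]
    - [0.65,0.016,-0.437]
    - [0.75,0.016,-0.437]
    - [0.85,0.016,-0.437]
    - [0.95,0.016,-0.437]
    - [1,0.016,-0.437]
  delta_rot:
    - [0,-0.008,0]
    - [0,-0.008,0]
    - [0,-0.008,0]
    - [0,-0.008,0]
    - [0,-0.008,0]
    - [0,-0.008,0]
    - [0,-0.008,0]
    - [0,-0.008,0]
    - [0,-0.008,0]
    - [0,-0.008,0]

```text
t: 8.8
position: [0.435, 0.0902, 0.0434]
tcp_rot: [[-0.004, 0.99, 0.139], [-0.0, 0.139, -0.99], [-1.0, -0.004, -0.0]]
contact_force: [-0.4, 0.7, -0.4]
grip_width: 1.002
```

```bash
python3 - <<'E'
from h import *
s=state(); todelta([.4357,.0912,.026],RD); c=cam("wrist"); save(c,"g_w")
E
```

```text
t 8.8 p [0.435  0.0902 0.0434] R [[-0.004, 0.99, 0.139], [-0.0, 0.139, -0.99], [-1.0, -0.004, -0.0]] F [-0.4  0.7 -0.4] g 1.002 q [ 0.04  0.36 -0.63  0.59  0.    1.47]
dp [0.07, 0.003, -0.004] rot [-0.004, -0.0, 0.004]
```

View pics/g_w.png

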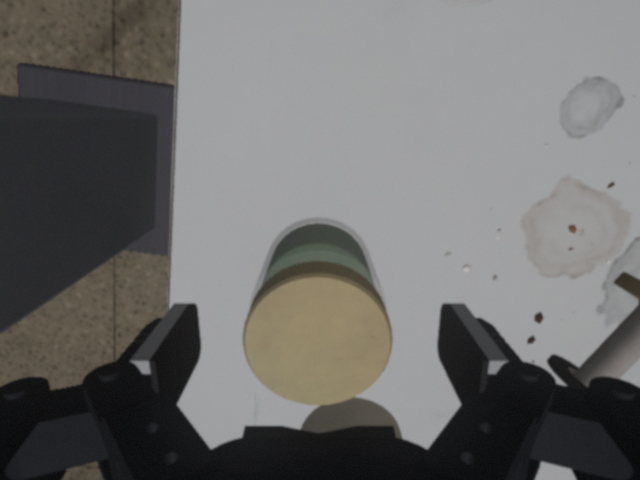

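Emit:
step_arm:
  jaw: [1,1,0.7,0.4,0.2,0.2,0.2,0.2,0.2,0.2]
  dp:
    - [0.04,0,0]
    - [0.07,0,0]
    - [0.07,0,0]
    - [0.07,0,0]
    - [0.07,0,0]
    - [0.07,0,0]
    - [0.07,0,0]
    - [0.07,0,0]
    - [0.07,0,0]
    - [0.06,0,0]
  delta_rot:
    - [0,0,0]
    - [0,0,0]
    - [0,0,0]
    - [0,0,0]
    - [0,0,0]
    - [0,0,0]
    - [0,0,0]
    - [0,0,0]
    - [0,0,0]
    - [0,0,0]
  squeeze: 35

```text
t: 9.85
position: [0.4344, 0.0902, 0.0278]
tcp_rot: [[-0.005, 0.99, 0.139], [-0.0, 0.139, -0.99], [-1.0, -0.005, -0.001]]
contact_force: [-0.2, 0.5, -2.3]
grip_width: 0.582
```

```bash
python3 - <<'E'
from h import *
s=state(); todelta(W(-1,-59,230),RD);  c=cam("wrist"); save(c,"h_w")
E
```

```text
t 9.85 p [0.4344 0.0902 0.0278] R [[-0.005, 0.99, 0.139], [-0.0, 0.139, -0.99], [-1.0, -0.005, -0.001]] F [-0.2  0.5 -2.3] g 0.582 q [ 0.04  0.38 -0.65  0.55  0.    1.47]
dp [-0.81, -0.029, 1.843] rot [-0.004, -0.001, 0.006]
```

View pics/h_w.png

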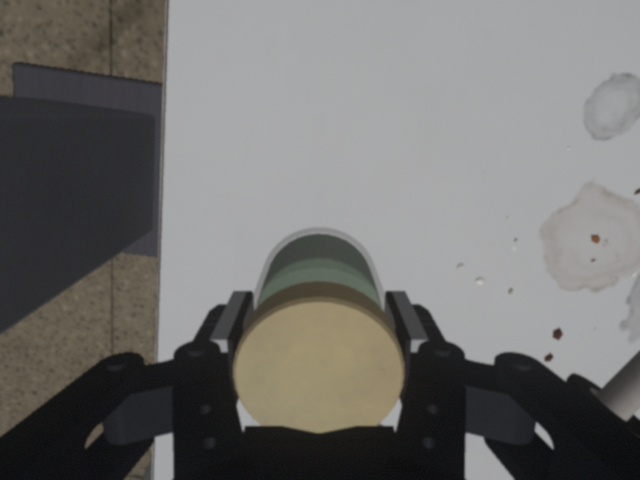

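Emit:
step_arm:
  jaw: [0.2,0.2,0.2,0.2,0.2,0.2,0.2,0.2,0.2,0.2]
  dp:
    - [-0.1,0,0]
    - [-0.25,0,0]
    - [-0.42,0,0]
    - [-0.6,0,0.05]
    - [-0.78,0,0.15]
    - [-0.93,-0.01,0.3]
    - [-0.93,-0.015,0.45]
    - [-0.93,-0.02,0.6]
    - [-0.93,-0.02,0.75]
    - [-0.93,-0.025,0.9]
  delta_rot:
    - [0,0,0]
    - [0,0,0]
    - [0,0,0]
    - [0,0,0]
    - [0,0,0]
    - [0,0,0]
    - [0,0,0]
    - [0,0,0]
    - [0,0,0]
    - [0,0,0]

```text
t: 10.9
position: [0.4607, -0.1349, 0.2608]
tcp_rot: [[-0.004, 0.99, 0.139], [-0.0, 0.139, -0.99], [-1.0, -0.004, -0.0]]
contact_force: [0.8, 0.2, -1.2]
grip_width: 0.581
```

```bash
python3 - <<'E'
from h import *
s=state(); print(L(s["position"])); todelta(W(-1,-59,260),RD); 
E
```

```text
t 10.9 p [ 0.4607 -0.1349  0.2608] R [[-0.004, 0.99, 0.139], [-0.0, 0.139, -0.99], [-1.0, -0.004, -0.0]] F [ 0.8  0.2 -1.2] g 0.581 q [-0.44  0.19 -0.21  1.18 -0.    0.99]
[  0.68009498 175.29304779 260.7862083 ]
dp [0.003, -0.004, 0.937] rot [-0.004, -0.001, 0.005]
```

Emit:
step_arm:
  jaw: [0.2,0.2,0.2,0.2,0.2,0.2,0.2,0.2,0.2,0.2]
  dp:
    - [0,0,0.15]
    - [0,0,0.3]
    - [0,0,0.45]
    - [0,0,0.6]
    - [0,0,0.75]
    - [0,0,0.87]
    - [0,-0.004,0.937]
    - [0.05,-0.004,0.937]
    - [0.1,-0.004,0.937]
    - [0.15,-0.004,0.937]
  delta_rot:
    - [0,0,0]
    - [0,0,0]
    - [0,0,0]
    - [0,0,0]
    - [0,0,0]
    - [0,0,0]
    - [0,0,0]
    - [0,0,0]
    - [0,0,0]
    - [0,0,0]

```text
t: 11.9
position: [0.4919, -0.3666, 0.2222]
tcp_rot: [[-0.004, 0.99, 0.139], [0.0, 0.139, -0.99], [-1.0, -0.004, -0.001]]
contact_force: [0.1, 0.5, -2.0]
grip_width: 0.574
```

```bash
python3 - <<'E'
from h import *
s=state(); print(L(s["position"])); todelta(W(-1,-59,122),RD); c=cam("wrist"); save(c,"i_w"); save(cam("top"),"i_t",(370,160,520,260),5)
E
```

```text
t 11.9 p [ 0.4919 -0.3666  0.2222] R [[-0.004, 0.99, 0.139], [0.0, 0.139, -0.99], [-1.0, -0.004, -0.001]] F [ 0.1  0.5 -2. ] g 0.574 q [-0.76  0.47  0.09  1.2  -0.    0.67]
[ -1.26976395 -58.46563478 222.15347429]
dp [0.401, 0.003, 0.003] rot [-0.003, -0.001, 0.005]
```

View pics/i_w.png

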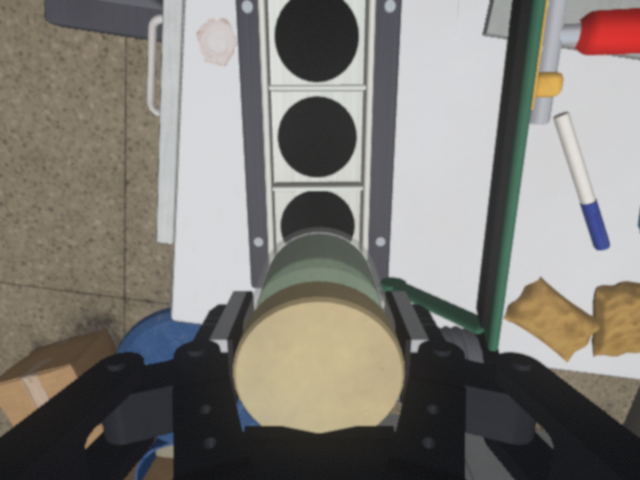

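View pics/i_t.png

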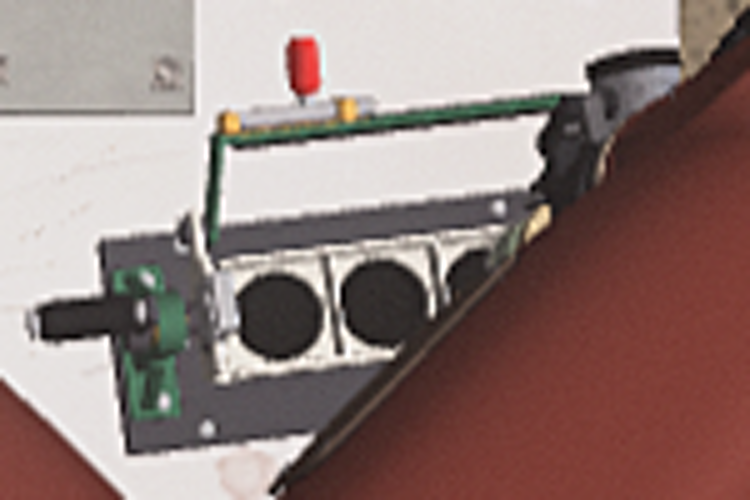

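```bash
python3 - <<'E'
from h import *
c=cam("wrist")
for u,v,z in [(316.5,38,92),(317,136,92),(316,89,112),(318,186,112),(268,89,112),(365,89,112),(268,183,112),(369,183,112),(321,365,-33+222.15+14)]: print((u,v),L(plane(c,u,v,z/1e3)).round(1))
E
```

```text
(316.5, 38) [-2.5 60.  92. ]
(317, 136) [-2.4  1.4 92. ]
(316, 89) [ -2.7  29.2 112. ]
(318, 186) [ -1.7 -28.3 112. ]
(268, 89) [-31.   29.2 112. ]
(365, 89) [ 26.1  29.1 112. ]
(268, 183) [-33.1 -26.4 112. ]
(369, 183) [ 30.3 -26.5 112. ]
(321, 365) [ 1.000e-01 -9.610e+01  2.032e+02]
```

```bash
python3 - <<'E'
from h import *
c=cam("wrist"); s=state(); print(L(plane(c,319.5,365,.2644)), L(s["position"]))
b=blobs(c,(15,40,100),(32,255,255),(200,260,440,430),300); print(b)
E
```

```text
t 12.1 p [ 0.4921 -0.3664  0.2231] R [[-0.004, 0.99, 0.14], [0.0, 0.14, -0.99], [-1.0, -0.004, -0.001]] F [-0.1  0.6 -0.9] g 0.576 q [-0.76  0.47  0.09  1.2  -0.    0.67]
[-4.43317335e-03 -5.58131231e+01  2.64400000e+02] [ -1.09091919 -58.34791002 223.14366927]
[(np.float64(319.3), np.float64(365.7), 19033, [172, 135])]
```

Emit:
step_arm:
  jaw: [0.2,0.2,0.2,0.2,0.2,0.2,0.2,0.2,0.2,0.2]
  dp:
    - [0.06,-0.008,0.007]
    - [0.12,-0.008,0.007]
    - [0.18,-0.008,0.007]
    - [0.22,-0.008,0.007]
    - [0.26,-0.008,0.007]
    - [0.3,-0.008,0.007]
    - [0.33,-0.008,0.007]
    - [0.36,-0.008,0.007]
    - [0.38,-0.008,0.007]
    - [0.395,-0.008,0.007]
  delta_rot:
    - [0,0,0]
    - [0,0,0]
    - [0,0,0]
    - [0,0,0]
    - [0,0,0]
    - [0,0,0]
    - [0,0,0]
    - [0,0,0]
    - [0,0,0]
    - [0,0,0]

```text
t: 13.1
position: [0.4899, -0.3684, 0.124]
tcp_rot: [[-0.004, 0.99, 0.14], [0.0, 0.14, -0.99], [-1.0, -0.004, -0.001]]
contact_force: [0.2, -0.1, -1.7]
grip_width: 0.575
```

```bash
python3 - <<'E'
from h import *
s=state(); print(L(s["position"])); c=cam("wrist"); save(c,"j_w")
E
```

```text
t 13.1 p [ 0.4899 -0.3684  0.124 ] R [[-0.004, 0.99, 0.14], [0.0, 0.14, -0.99], [-1.0, -0.004, -0.001]] F [ 0.2 -0.1 -1.7] g 0.575 q [-0.76  0.53 -0.07  0.97 -0.    0.67]
[ -3.53505287 -60.02487555 123.98668979]
```

View pics/j_w.png

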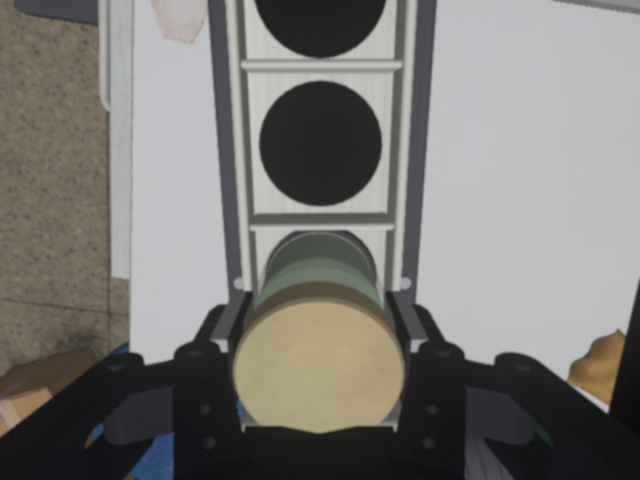

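Emit:
step_arm:
  jaw: [0.2,0.2,0.2,0.6,1,1,1,1,1,1]
  dp:
    - [0.01,0,0]
    - [0.015,0,0]
    - [0.016,0,0]
    - [0.014,0,0]
    - [0.01,0,0]
    - [0,0,0]
    - [-0.1,0,0]
    - [-0.25,0,0]
    - [-0.4,0,0]
    - [-0.55,0,0]
  delta_rot:
    - [0,0,0]
    - [0,0,0]
    - [0,0,0]
    - [0,0,0]
    - [0,0,0]
    - [0,0,0]
    - [0,0,0]
    - [0,0,0]
    - [0,0,0]
    - [0,0,0]

```text
t: 14.15
position: [0.4903, -0.3683, 0.263]
tcp_rot: [[-0.004, 0.99, 0.14], [0.0, 0.14, -0.99], [-1.0, -0.004, -0.001]]
contact_force: [0.8, -1.1, 0.1]
grip_width: 0.999
```

```bash
python3 - <<'E'
from h import *
s=state(); print(L(s["position"])); c=cam("wrist"); save(c,"k_w")
c=cam("top"); save(c,"k_t",(180,160,520,270),2.3); b=blobs(c,(15,40,100),(32,255,255),(220,205,320,250),40); print([(x,plane(c,x[0],x[1],.07).round(3)) for x in b])
E
```

```text
t 14.15 p [ 0.4903 -0.3683  0.263 ] R [[-0.004, 0.99, 0.14], [0.0, 0.14, -0.99], [-1.0, -0.004, -0.001]] F [ 0.8 -1.1  0.1] g 0.999 q [-0.76  0.45  0.17  1.29 -0.    0.67]
[ -3.18462042 -59.91021127 262.99651491]
[((np.float64(244.9), np.float64(222.5), 478, [35, 22]), array([0.467, 0.262, 0.07 ]))]
```

View pics/k_w.png

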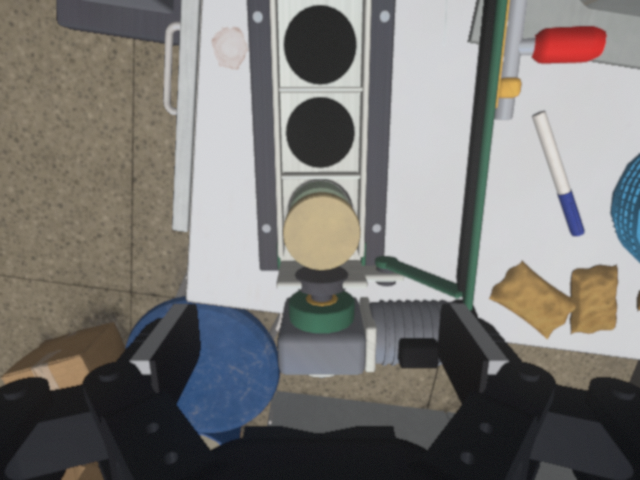

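View pics/k_t.png

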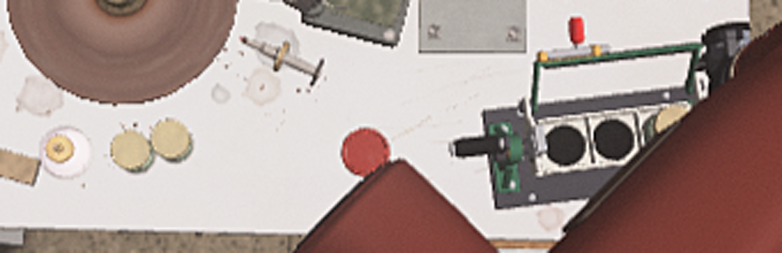

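```bash
python3 - <<'E'
from h import *
c=cam("top"); 
for u,v in [(131,150),(171.5,140)]: print(plane(c,180+u/2.3-.3,160+v/2.3-.3,.07).round(4))
todelta([.469,.20,.263],RD)
E
```

```text
[0.4595 0.2848 0.07  ]
[0.4731 0.2351 0.07  ]
dp [-0.002, 0.229, -2.268] rot [-0.003, 0.004, 0.001]
```

Emit:
step_arm:
  jaw: [1,1,1,1,1,1,1,1,1,1]
  dp:
    - [0,0,-0.1]
    - [0,0,-0.25]
    - [0,0,-0.4]
    - [0,0,-0.55]
    - [0,0.02,-0.7]
    - [0,0.05,-0.85]
    - [0,0.07,-1]
    - [0,0.1,-1]
    - [0,0.1,-1]
    - [0,0.1,-1]
  delta_rot:
    - [0,0,0]
    - [0,0,0]
    - [0,0,0]
    - [0,0,0]
    - [0,0,0]
    - [0,0,0]
    - [0,0,0]
    - [0,0,0]
    - [0,0,0]
    - [0,0,0]

```text
t: 15.3
position: [0.4812, -0.1188, 0.2628]
tcp_rot: [[-0.002, 0.99, 0.14], [-0.003, 0.14, -0.99], [-1.0, -0.002, 0.003]]
contact_force: [0.1, -0.1, 0.2]
grip_width: 1.0
```

Emit:
step_arm:
  jaw: [1,1,1,1,1,1,1,1,1,1]
  dp:
    - [0,0,-0.15]
    - [0,0.02,-0.3]
    - [0,0.04,-0.45]
    - [0,0.06,-0.6]
    - [0,0.08,-0.75]
    - [0,0.1,-0.9]
    - [0,0.12,-1]
    - [0,0.12,-1]
    - [0,0.12,-1]
    - [0,0.12,-1]
  delta_rot:
    - [0,0,0]
    - [0,0,0]
    - [0,0,0]
    - [0,0,0]
    - [0,0,0]
    - [0,0,0]
    - [0,0,0]
    - [0,0,0]
    - [0,0,0]
    - [0,0,0]

```text
t: 16.3
position: [0.4761, 0.1316, 0.2618]
tcp_rot: [[-0.002, 0.99, 0.138], [-0.003, 0.138, -0.99], [-1.0, -0.002, 0.003]]
contact_force: [-0.2, 0.5, 0.6]
grip_width: 0.999
```

```bash
python3 - <<'E'
from h import *
s=state(); c=cam("wrist"); save(c,"l_w");b=blobs(c,(15,40,100),(32,255,255),(150,0,500,400),300); print([(x,plane(c,x[0],x[1],.07).round(4)) for x in b])
E
```

```text
t 16.3 p [0.4761 0.1316 0.2618] R [[-0.002, 0.99, 0.138], [-0.003, 0.138, -0.99], [-1.0, -0.002, 0.003]] F [-0.2  0.5  0.6] g 0.999 q [ 0.12  0.22 -0.17  1.19 -0.    1.56]
[((np.float64(159.7), np.float64(16.8), 553, [24, 38]), array([0.3401, 0.2551, 0.07  ])), ((np.float64(331.2), np.float64(50.5), 5141, [74, 105]), array([0.4699, 0.2499, 0.07  ])), ((np.float64(188.5), np.float64(66.5), 2701, [65, 103]), array([0.363 , 0.2236, 0.07  ])), ((np.float64(172.4), np.float64(273.5), 3232, [51, 85]), array([0.3568, 0.05  , 0.07  ]))]
```

View pics/l_w.png

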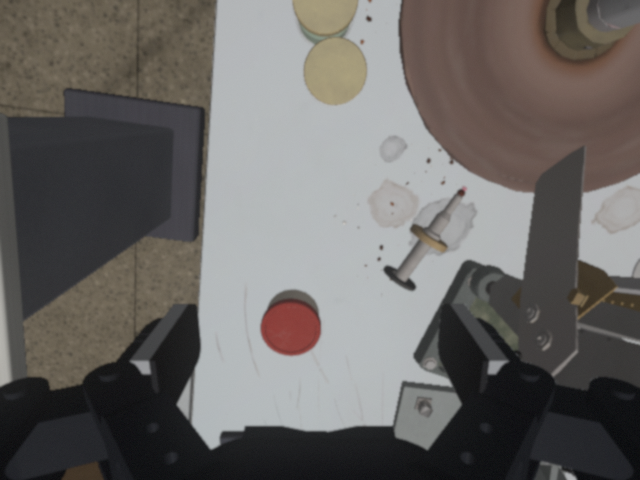

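```bash
python3 - <<'E'
from h import *
c=cam("wrist"); p=plane(c,335,71,.07); print(p, plane(c,325,8,.07)); print("disc edge", plane(c,402,80,.02),plane(c,402,80,.04))
todelta([p[0],p[1],.12],RD)
E
```

```text
[0.47503326 0.23597506 0.07      ] [0.46120807 0.27787176 0.07      ]
disc edge [0.53639264 0.2417061  0.02      ] [0.53281491 0.23971369 0.04      ]
dp [0.567, 0.054, -0.415] rot [-0.005, 0.004, 0.003]
```

Emit:
step_arm:
  jaw: [0.8,0.78,0.78,0.78,0.78,0.78,0.78,0.78,0.78,0.78]
  dp:
    - [0.08,0.02,-0.12]
    - [0.18,0.04,-0.25]
    - [0.3,0.05,-0.38]
    - [0.42,0.05,-0.41]
    - [0.5,0.05,-0.41]
    - [0.57,0.05,-0.41]
    - [0.62,0.05,-0.41]
    - [0.62,0.05,-0.41]
    - [0.62,0.05,-0.41]
    - [0.62,0.05,-0.41]
  delta_rot:
    - [0,0,0]
    - [0,0,0]
    - [0,0,0]
    - [0,0,0]
    - [0,0,0]
    - [0,0,0]
    - [0,0,0]
    - [0,0,0]
    - [0,0,0]
    - [0,0,0]

```text
t: 17.4
position: [0.4748, 0.2343, 0.1075]
tcp_rot: [[-0.0, 0.991, 0.137], [-0.003, 0.137, -0.991], [-1.0, -0.001, 0.003]]
contact_force: [-0.5, -0.6, -0.0]
grip_width: 0.782
```

```bash
python3 - <<'E'
from h import *
s=state(); c=cam("wrist"); save(c,"m_w");
E
```

```text
t 17.4 p [0.4748 0.2343 0.1075] R [[-0.0, 0.991, 0.137], [-0.003, 0.137, -0.991], [-1.0, -0.001, 0.003]] F [-0.5 -0.6 -0. ] g 0.782 q [ 0.32  0.4  -0.34  0.83 -0.    1.75]
```

View pics/m_w.png

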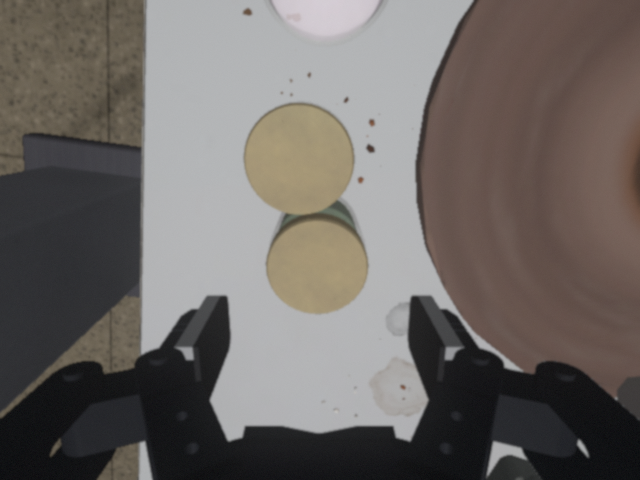

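```bash
python3 - <<'E'
from h import *
c=cam("wrist"); p=plane(c,317,265,.07); print(p, plane(c,299,158,.07)); 
todelta([p[0],p[1],.029],RD)
E
```

```text
[0.47468955 0.23722748 0.07      ] [0.45991757 0.28614357 0.07      ]
dp [0.314, 0.002, -0.012] rot [-0.006, 0.003, 0.001]
```

Emit:
step_arm:
  jaw: [0.78,0.78,0.78,0.78,0.5,0.2,0.2,0.2,0.2,0.2]
  dp:
    - [0.1,0,-0.01]
    - [0.2,0,-0.01]
    - [0.29,0,-0.01]
    - [0.315,0,-0.01]
    - [0.315,0,-0.01]
    - [0.315,0,-0.01]
    - [0.315,0,-0.01]
    - [0.315,0,-0.01]
    - [0.315,0,-0.01]
    - [0.31,0,-0.01]
  delta_rot:
    - [0,0,0]
    - [0,0,0]
    - [0,0,0]
    - [0,0,0]
    - [0,0,0]
    - [0,0,0]
    - [0,0,0]
    - [0,0,0]
    - [0,0,0]
    - [0,0,0]
  squeeze: 35

```text
t: 18.5
position: [0.4745, 0.2367, 0.0302]
tcp_rot: [[-0.0, 0.99, 0.138], [-0.003, 0.138, -0.99], [-1.0, -0.0, 0.003]]
contact_force: [-0.0, 0.2, -2.2]
grip_width: 0.574
```

```bash
python3 - <<'E'
from h import *
s=state(); c=cam("wrist"); save(c,"n_w"); todelta(W(-2.5,0,260),RD)
E
```

```text
t 18.5 p [0.4745 0.2367 0.0302] R [[-0.0, 0.99, 0.138], [-0.003, 0.138, -0.99], [-1.0, -0.0, 0.003]] F [-0.   0.2 -2.2] g 0.574 q [ 0.33  0.5  -0.42  0.65 -0.    1.76]
dp [-0.913, -0.269, 2.168] rot [-0.006, 0.003, 0.001]
```

View pics/n_w.png

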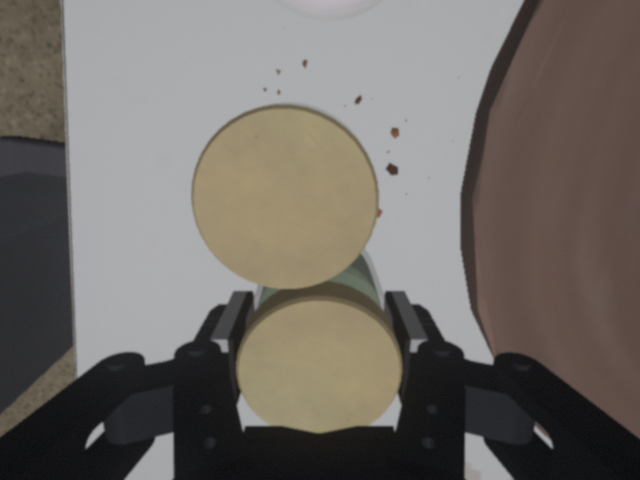

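Emit:
step_arm:
  jaw: [0.2,0.2,0.2,0.2,0.2,0.2,0.2,0.2,0.2,0.2]
  dp:
    - [-0.1,0,0]
    - [-0.25,0,0.02]
    - [-0.42,0,0.07]
    - [-0.6,-0.02,0.15]
    - [-0.78,-0.04,0.25]
    - [-0.93,-0.07,0.4]
    - [-0.93,-0.1,0.55]
    - [-0.93,-0.12,0.7]
    - [-0.93,-0.14,0.85]
    - [-0.93,-0.16,1]
  delta_rot:
    - [0,0,0]
    - [0,0,0]
    - [0,0,0]
    - [0,0,0]
    - [0,0,0]
    - [0,0,0]
    - [0,0,0]
    - [0,0,0]
    - [0,0,0]
    - [0,0,0]

```text
t: 19.55
position: [0.4689, -0.0172, 0.2638]
tcp_rot: [[0.0, 0.99, 0.138], [-0.003, 0.138, -0.99], [-1.0, 0.0, 0.003]]
contact_force: [1.5, -0.3, -1.4]
grip_width: 0.575
```

```bash
python3 - <<'E'
from h import *
s=state(); todelta(W(-2.5,0,260),RD)
E
```

```text
t 19.55 p [ 0.4689 -0.0172  0.2638] R [[0.0, 0.99, 0.138], [-0.003, 0.138, -0.99], [-1.0, 0.0, 0.003]] F [ 1.5 -0.3 -1.4] g 0.575 q [-0.19  0.17 -0.23  1.17 -0.    1.24]
dp [0.018, -0.107, 1.163] rot [-0.006, 0.004, -0.0]
```

Emit:
step_arm:
  jaw: [0.2,0.2,0.2,0.2,0.2,0.2,0.2,0.2,0.2,0.2]
  dp:
    - [0,-0.02,0.12]
    - [0,-0.04,0.27]
    - [0,-0.06,0.42]
    - [0,-0.08,0.57]
    - [0,-0.1,0.72]
    - [0,-0.107,0.85]
    - [0,-0.107,0.95]
    - [0.01,-0.107,1]
    - [0.018,-0.107,1]
    - [0.018,-0.107,1]
  delta_rot:
    - [0,0,0]
    - [0,0,0]
    - [0,0,0]
    - [0,0,0]
    - [0,0,0]
    - [0,0,0]
    - [0,0,0]
    - [0,0,0]
    - [0,0,0]
    - [0,0,0]

```text
t: 20.55
position: [0.4765, -0.2675, 0.2594]
tcp_rot: [[-0.001, 0.99, 0.138], [-0.002, 0.138, -0.99], [-1.0, -0.001, 0.001]]
contact_force: [-0.5, 0.1, -1.9]
grip_width: 0.572
```

```bash
python3 - <<'E'
from h import *
s=state(); todelta(W(-2.5,0,170),RD)
E
```

```text
t 20.55 p [ 0.4765 -0.2675  0.2594] R [[-0.001, 0.99, 0.138], [-0.002, 0.138, -0.99], [-1.0, -0.001, 0.001]] F [-0.5  0.1 -1.9] g 0.572 q [-0.64  0.32 -0.04  1.21 -0.    0.79]
dp [0.358, 0.001, 0.167] rot [-0.005, 0.002, 0.001]
```

Emit:
step_arm:
  jaw: [0.2,0.2,0.2,0.2,0.2,0.2,0.2,0.2,0.2,0.2]
  dp:
    - [0,0,0.07]
    - [0.02,0,0.14]
    - [0.1,0,0.165]
    - [0.2,0,0.165]
    - [0.28,0,0.165]
    - [0.34,0,0.165]
    - [0.34,0,0.165]
    - [0.34,0,0.165]
    - [0.34,0,0.165]
    - [0.34,0,0.165]
  delta_rot:
    - [0,0,0]
    - [0,0,0]
    - [0,0,0]
    - [0,0,0]
    - [0,0,0]
    - [0,0,0]
    - [0,0,0]
    - [0,0,0]
    - [0,0,0]
    - [0,0,0]

```text
t: 21.55
position: [0.4826, -0.3089, 0.1754]
tcp_rot: [[0.001, 0.99, 0.138], [-0.003, 0.138, -0.99], [-1.0, 0.0, 0.003]]
contact_force: [-0.8, 0.5, -1.3]
grip_width: 0.574
```

```bash
python3 - <<'E'
from h import *
s=state(); print(L(s["position"])); todelta(W(-2.5,0,122.5),RD); c=cam("wrist"); save(c,"o_w")
E
```

```text
t 21.55 p [ 0.4826 -0.3089  0.1754] R [[0.001, 0.99, 0.138], [-0.003, 0.138, -0.99], [-1.0, 0.0, 0.003]] F [-0.8  0.5 -1.3] g 0.574 q [-0.7   0.42 -0.12  1.03 -0.    0.74]
[-2.32828468e+00 -1.08248310e-01  1.75399183e+02]
dp [0.212, -0.001, -0.001] rot [-0.005, 0.003, -0.0]
```

View pics/o_w.png

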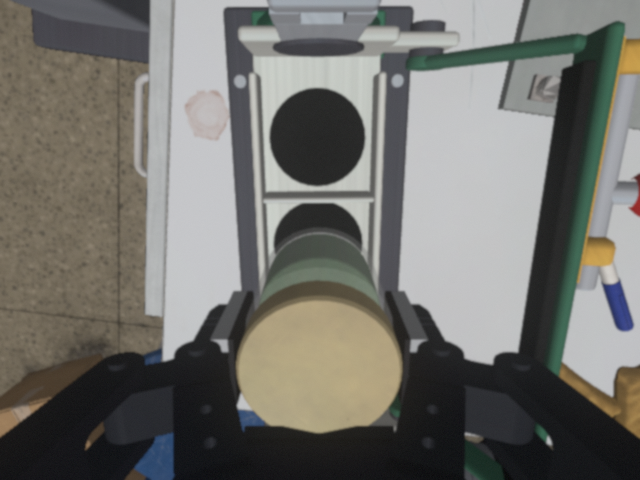

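Emit:
step_arm:
  jaw: [0.2,0.2,0.2,0.2,0.2,0.2,0.2,0.2,0.2,0.2]
  dp:
    - [0.04,-0.004,0]
    - [0.08,-0.004,0]
    - [0.11,-0.004,0]
    - [0.14,-0.004,0]
    - [0.17,-0.004,0]
    - [0.19,-0.004,0]
    - [0.205,-0.004,0]
    - [0.215,-0.004,0]
    - [0.22,-0.004,0]
    - [0.222,-0.004,0]
  delta_rot:
    - [0,0,0]
    - [0,0,0]
    - [0,0,0]
    - [0,0,0]
    - [0,0,0]
    - [0,0,0]
    - [0,0,0]
    - [0,0,0]
    - [0,0,0]
    - [0,0,0]

```text
t: 22.6
position: [0.4818, -0.3095, 0.1214]
tcp_rot: [[0.001, 0.99, 0.138], [-0.004, 0.138, -0.99], [-1.0, 0.001, 0.004]]
contact_force: [-5.7, 4.0, 19.3]
grip_width: 0.575
```

```bash
python3 - <<'E'
from h import *
s=state(); print(L(s["position"])); c=cam("wrist"); save(c,"p_w")
E
```

```text
t 22.6 p [ 0.4818 -0.3095  0.1214] R [[0.001, 0.99, 0.138], [-0.004, 0.138, -0.99], [-1.0, 0.001, 0.004]] F [-5.7  4.  19.3] g 0.575 q [-0.7   0.46 -0.2   0.9  -0.    0.74]
[ -3.24465574  -0.57846781 121.44669297]
```

View pics/p_w.png

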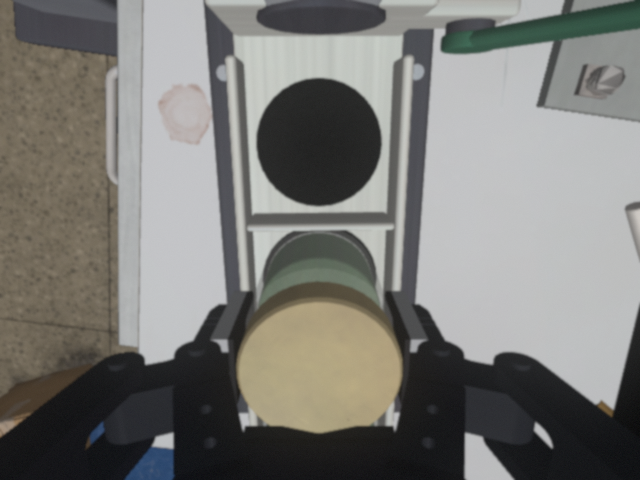

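Emit:
step_arm:
  jaw: [0.2,0.5,1,1,1,1,1,1,1,1]
  dp:
    - [-0.006,0,0]
    - [-0.006,0,0]
    - [-0.006,0,0]
    - [-0.006,0,0]
    - [-0.02,0,0]
    - [-0.12,0,0]
    - [-0.27,0,0]
    - [-0.42,0,0]
    - [-0.55,0,0]
    - [-0.58,0,-0.1]
  delta_rot:
    - [0,0,0]
    - [0,0,0]
    - [0,0,0]
    - [0,0,0]
    - [0,0,0]
    - [0,0,0]
    - [0,0,0]
    - [0,0,0]
    - [0,0,0]
    - [0,0,0]

```text
t: 23.65
position: [0.4797, -0.2869, 0.2702]
tcp_rot: [[0.006, 0.991, 0.136], [-0.008, 0.136, -0.991], [-1.0, 0.005, 0.009]]
contact_force: [0.1, 1.0, -0.6]
grip_width: 0.997
```

```bash
python3 - <<'E'
from h import *
s=state(); c=cam("top"); save(c,"q_t",(180,160,520,270),2.3); b=blobs(c,(15,40,100),(32,255,255),(220,205,320,250),40); print([(x,plane(c,x[0],x[1],.07).round(3)) for x in b])
todelta([b[0][0]*0+.46,.24,.26],RD)
E
```

```text
t 23.65 p [ 0.4797 -0.2869  0.2702] R [[0.006, 0.991, 0.136], [-0.008, 0.136, -0.991], [-1.0, 0.005, 0.009]] F [ 0.1  1.  -0.6] g 0.997 q [-0.67  0.33  0.01  1.24 -0.    0.77]
[((np.float64(236.3), np.float64(224.9), 235, [18, 18]), array([0.46 , 0.286, 0.07 ]))]
dp [0.029, 0.214, -2.079] rot [-0.005, 0.008, -0.005]
```

View pics/q_t.png

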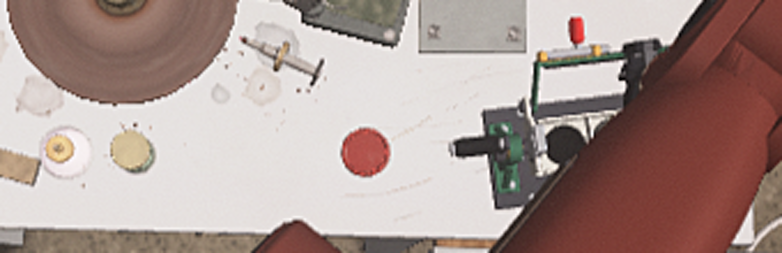

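Emit:
step_arm:
  jaw: [1,1,1,1,1,1,1,1,1,1]
  dp:
    - [0,0,-0.1]
    - [0,0,-0.25]
    - [0,0,-0.4]
    - [0,0,-0.55]
    - [0,0.02,-0.7]
    - [0,0.05,-0.85]
    - [0,0.07,-1]
    - [0,0.1,-1]
    - [0,0.1,-1]
    - [0,0.1,-1]
  delta_rot:
    - [0,0.008,0]
    - [0,0.008,0]
    - [0,0.008,0]
    - [0,0.008,0]
    - [0,0.008,0]
    - [0,0.008,0]
    - [0,0.008,0]
    - [0,0.008,0]
    - [0,0.008,0]
    - [0,0.008,0]

```text
t: 24.7
position: [0.4691, -0.0317, 0.2685]
tcp_rot: [[0.004, 0.99, 0.138], [0.001, 0.138, -0.99], [-1.0, 0.004, -0.0]]
contact_force: [0.1, 0.1, -0.5]
grip_width: 0.999
```

Emit:
step_arm:
  jaw: [1,1,1,1,1,1,1,1,1,1]
  dp:
    - [0,0,-0.15]
    - [0,0.02,-0.3]
    - [0,0.04,-0.45]
    - [0,0.06,-0.6]
    - [0.05,0.08,-0.75]
    - [0.1,0.1,-0.9]
    - [0.15,0.11,-1]
    - [0.2,0.11,-1]
    - [0.2,0.11,-1]
    - [0.2,0.11,-1]
  delta_rot:
    - [0,0,0]
    - [0,0,0]
    - [0,0,0]
    - [0,0,0]
    - [0,0,0]
    - [0,0,0]
    - [0,0,0]
    - [0,0,0]
    - [0,0,0]
    - [0,0,0]

```text
t: 25.7
position: [0.4624, 0.2186, 0.2187]
tcp_rot: [[0.003, 0.991, 0.136], [0.0, 0.136, -0.991], [-1.0, 0.003, 0.0]]
contact_force: [-0.4, 0.0, 0.1]
grip_width: 1.0
```

```bash
python3 - <<'E'
from h import *
s=state(); c=cam("wrist"); save(c,"r_w");b=blobs(c,(15,40,100),(32,255,255),(250,0,500,300),300); print([(x,plane(c,x[0],x[1],.07).round(4)) for x in b])
todelta([.46,.286,.028],RD)
E
```

```text
t 25.7 p [0.4624 0.2186 0.2187] R [[0.003, 0.991, 0.136], [0.0, 0.136, -0.991], [-1.0, 0.003, 0.0]] F [-0.4  0.   0.1] g 1.0 q [ 0.3   0.27 -0.22  1.08 -0.    1.73]
[((np.float64(343.8), np.float64(5.7), 469, [43, 15]), array([0.4611, 0.359 , 0.07  ])), ((np.float64(325.9), np.float64(122.6), 3879, [69, 72]), array([0.46  , 0.2854, 0.07  ]))]
dp [0.765, 0.023, -0.268] rot [-0.008, 0.0, -0.006]
```

View pics/r_w.png

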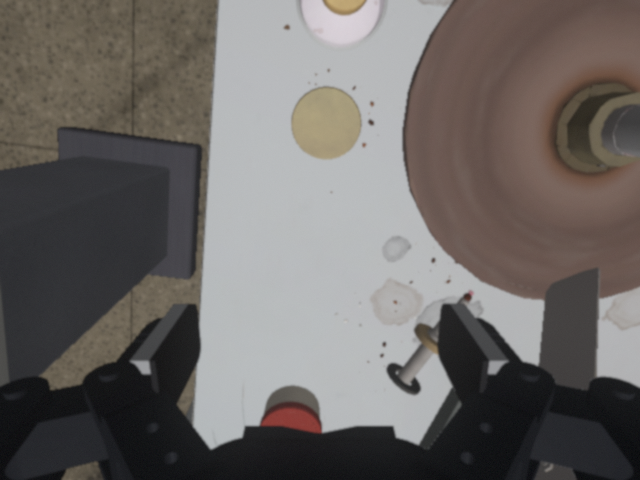

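Emit:
step_arm:
  jaw: [0.78,0.78,0.78,0.78,0.78,0.78,0.78,0.78,0.78,0.78]
  dp:
    - [0.05,0.01,-0.1]
    - [0.12,0.02,-0.2]
    - [0.2,0.022,-0.26]
    - [0.28,0.022,-0.265]
    - [0.36,0.022,-0.265]
    - [0.42,0.022,-0.265]
    - [0.45,0.022,-0.265]
    - [0.45,0.022,-0.265]
    - [0.45,0.022,-0.265]
    - [0.45,0.022,-0.265]
  delta_rot:
    - [0,0,0]
    - [0,0,0]
    - [0,0,0]
    - [0,0,0]
    - [0,0,0]
    - [0,0,0]
    - [0,0,0]
    - [0,0,0]
    - [0,0,0]
    - [0,0,0]

```text
t: 26.75
position: [0.4604, 0.2853, 0.1077]
tcp_rot: [[0.006, 0.991, 0.136], [0.001, 0.136, -0.991], [-1.0, 0.006, -0.001]]
contact_force: [0.3, -0.2, -0.0]
grip_width: 0.778
```

```bash
python3 - <<'E'
from h import *
s=state(); c=cam("wrist"); save(c,"s_w");b=blobs(c,(15,40,100),(32,255,255),(250,150,400,330),1300); print([(x,plane(c,x[0],x[1],.07).round(4)) for x in b]); p=plane(c,b[0][0],b[0][1],.07)
todelta([p[0]-.001,p[1],.028],RD)
E
```

```text
t 26.75 p [0.4604 0.2853 0.1077] R [[0.006, 0.991, 0.136], [0.001, 0.136, -0.991], [-1.0, 0.006, -0.001]] F [ 0.3 -0.2 -0. ] g 0.778 q [ 0.42  0.42 -0.31  0.83 -0.    1.86]
[((np.float64(315.0), np.float64(269.4), 7515, [101, 94]), array([0.4599, 0.2859, 0.07  ]))]
dp [0.318, -0.007, -0.003] rot [-0.008, -0.001, -0.007]
```

View pics/s_w.png

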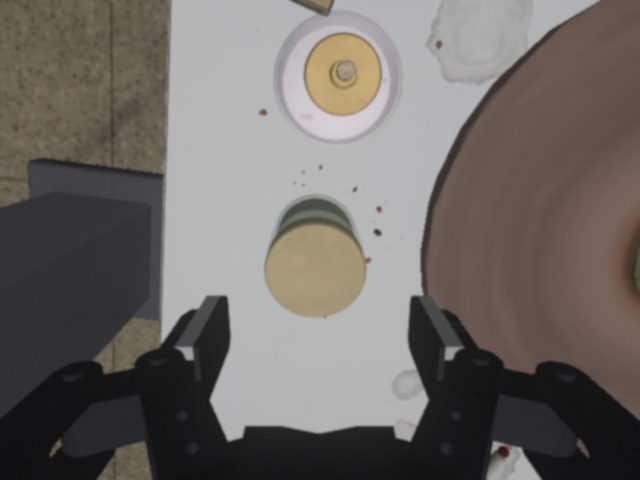

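Emit:
step_arm:
  jaw: [0.78,0.78,0.78,0.78,0.5,0.2,0.2,0.2,0.2,0.2]
  dp:
    - [0.1,-0.007,-0.003]
    - [0.2,-0.007,-0.003]
    - [0.29,-0.007,-0.003]
    - [0.316,-0.007,-0.003]
    - [0.316,-0.007,-0.003]
    - [0.316,-0.007,-0.003]
    - [0.316,-0.007,-0.003]
    - [0.316,-0.007,-0.003]
    - [0.316,-0.007,-0.003]
    - [0.312,-0.007,-0.003]
  delta_rot:
    - [-0.008,0,-0.007]
    - [-0.008,0,-0.007]
    - [-0.008,0,-0.007]
    - [-0.008,0,-0.007]
    - [-0.008,0,-0.007]
    - [-0.008,0,-0.007]
    - [-0.008,0,-0.007]
    - [-0.008,0,-0.007]
    - [-0.008,0,-0.007]
    - [-0.008,0,-0.007]
  squeeze: 35

```text
t: 27.8
position: [0.459, 0.286, 0.0298]
tcp_rot: [[0.001, 0.99, 0.142], [0.001, 0.142, -0.99], [-1.0, 0.001, -0.001]]
contact_force: [-0.3, 0.5, -1.1]
grip_width: 0.581
```

```bash
python3 - <<'E'
from h import *
s=state(); todelta(W(-3,61,265),RD)
E
```

```text
t 27.8 p [0.459  0.286  0.0298] R [[0.001, 0.99, 0.142], [0.001, 0.142, -0.99], [-1.0, 0.001, -0.001]] F [-0.3  0.5 -1.1] g 0.581 q [ 0.42  0.52 -0.39  0.66  0.    1.85]
dp [-0.942, -0.246, 2.124] rot [-0.0, -0.001, -0.001]
```

Emit:
step_arm:
  jaw: [0.2,0.2,0.2,0.2,0.2,0.2,0.2,0.2,0.2,0.2]
  dp:
    - [-0.1,0,0]
    - [-0.25,0,0.02]
    - [-0.42,0,0.07]
    - [-0.6,-0.02,0.15]
    - [-0.78,-0.04,0.25]
    - [-0.94,-0.07,0.4]
    - [-0.94,-0.1,0.55]
    - [-0.94,-0.12,0.7]
    - [-0.94,-0.14,0.85]
    - [-0.94,-0.16,1]
  delta_rot:
    - [0,0,0]
    - [0,0,0]
    - [0,0,0]
    - [0,0,0]
    - [0,0,0]
    - [0,0,0]
    - [0,0,0]
    - [0,0,0]
    - [0,0,0]
    - [0,0,0]

```text
t: 28.8
position: [0.4544, 0.0312, 0.265]
tcp_rot: [[0.001, 0.99, 0.142], [0.001, 0.142, -0.99], [-1.0, 0.001, -0.0]]
contact_force: [0.9, 0.2, -1.9]
grip_width: 0.574
```

```bash
python3 - <<'E'
from h import *
s=state(); todelta(W(-3,61,265),RD)
E
```

```text
t 28.8 p [0.4544 0.0312 0.265 ] R [[0.001, 0.99, 0.142], [0.001, 0.142, -0.99], [-1.0, 0.001, -0.0]] F [ 0.9  0.2 -1.9] g 0.574 q [-0.09  0.14 -0.26  1.17  0.    1.34]
dp [-0.0, -0.085, 1.118] rot [0.0, -0.001, -0.002]
```

Emit:
step_arm:
  jaw: [0.2,0.2,0.2,0.2,0.2,0.2,0.2,0.2,0.2,0.2]
  dp:
    - [0,-0.02,0.12]
    - [0,-0.04,0.27]
    - [0,-0.06,0.42]
    - [0,-0.08,0.57]
    - [0,-0.085,0.72]
    - [0,-0.085,0.85]
    - [0,-0.085,0.95]
    - [0,-0.085,1]
    - [0,-0.085,1]
    - [0,-0.085,1]
  delta_rot:
    - [0,0,0]
    - [0,0,0]
    - [0,0,0]
    - [0,0,0]
    - [0,0,0]
    - [0,0,0]
    - [0,0,0]
    - [0,0,0]
    - [0,0,0]
    - [0,0,0]

```text
t: 29.8
position: [0.4687, -0.2184, 0.2648]
tcp_rot: [[0.001, 0.99, 0.142], [0.001, 0.142, -0.99], [-1.0, 0.001, -0.001]]
contact_force: [0.8, 1.1, -2.2]
grip_width: 0.573
```

```bash
python3 - <<'E'
from h import *
s=state(); todelta(W(-3,60,175),RD)
E
```

```text
t 29.8 p [ 0.4687 -0.2184  0.2648] R [[0.001, 0.99, 0.142], [0.001, 0.142, -0.99], [-1.0, 0.001, -0.001]] F [ 0.8  1.1 -2.2] g 0.573 q [-0.58  0.26 -0.11  1.2   0.    0.85]
dp [0.359, 0.001, 0.126] rot [0.0, -0.001, -0.001]
```

Emit:
step_arm:
  jaw: [0.2,0.2,0.2,0.2,0.2,0.2,0.2,0.2,0.2,0.2]
  dp:
    - [0,0,0.07]
    - [0.02,0,0.12]
    - [0.1,0,0.126]
    - [0.2,0,0.126]
    - [0.28,0,0.126]
    - [0.34,0,0.126]
    - [0.34,0,0.126]
    - [0.34,0,0.126]
    - [0.34,0,0.126]
    - [0.34,0,0.126]
  delta_rot:
    - [0,0,0]
    - [0,0,0]
    - [0,0,0]
    - [0,0,0]
    - [0,0,0]
    - [0,0,0]
    - [0,0,0]
    - [0,0,0]
    - [0,0,0]
    - [0,0,0]

```text
t: 30.8
position: [0.4738, -0.2499, 0.1807]
tcp_rot: [[0.002, 0.99, 0.142], [0.0, 0.142, -0.99], [-1.0, 0.002, -0.0]]
contact_force: [1.0, -0.7, -2.1]
grip_width: 0.571
```

```bash
python3 - <<'E'
from h import *
s=state(); print(L(s["position"])); todelta(W(-3.3,60,121.8),RD); c=cam("wrist"); save(c,"u_w"); save(cam("top"),"u_t",(370,160,520,260),5)
E
```

```text
t 30.8 p [ 0.4738 -0.2499  0.1807] R [[0.002, 0.99, 0.142], [0.0, 0.142, -0.99], [-1.0, 0.002, -0.0]] F [ 1.  -0.7 -2.1] g 0.571 q [-0.62  0.34 -0.22  1.01  0.    0.81]
[ -2.7146551   59.55252607 180.68997167]
dp [0.236, -0.003, -0.002] rot [0.0, -0.0, -0.003]
```

View pics/u_w.png

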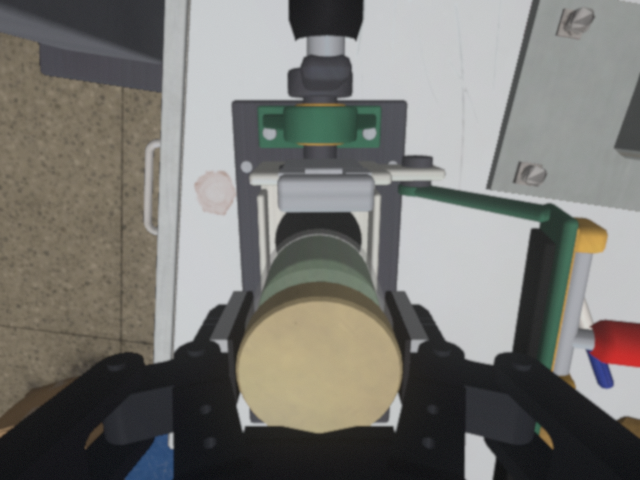

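View pics/u_t.png

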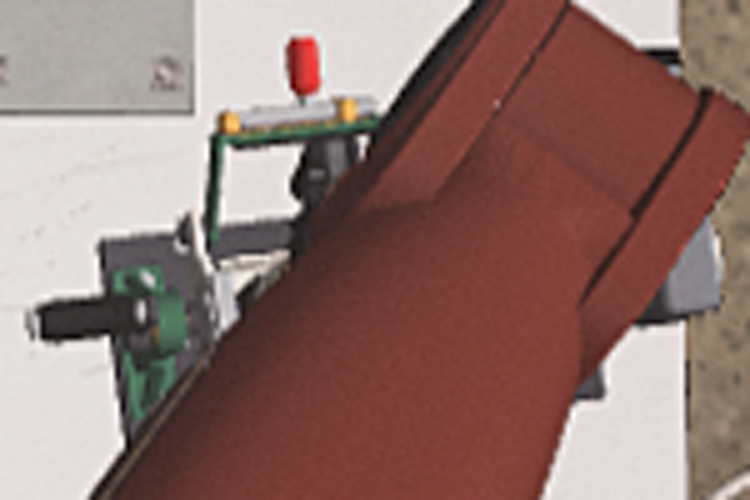

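Emit:
step_arm:
  jaw: [0.2,0.2,0.2,0.2,0.2,0.2,0.2,0.2,0.2,0.2]
  dp:
    - [0.05,-0.003,-0.002]
    - [0.1,-0.003,-0.002]
    - [0.13,-0.003,-0.002]
    - [0.16,-0.003,-0.002]
    - [0.18,-0.003,-0.002]
    - [0.2,-0.003,-0.002]
    - [0.22,-0.003,-0.002]
    - [0.23,-0.003,-0.002]
    - [0.236,-0.003,-0.002]
    - [0.238,-0.003,-0.002]
  delta_rot:
    - [0,0,0]
    - [0,0,0]
    - [0,0,0]
    - [0,0,0]
    - [0,0,0]
    - [0,0,0]
    - [0,0,0]
    - [0,0,0]
    - [0,0,0]
    - [0,0,0]

```text
t: 31.9
position: [0.4729, -0.2496, 0.1215]
tcp_rot: [[0.002, 0.99, 0.142], [-0.0, 0.142, -0.99], [-1.0, 0.002, 0.0]]
contact_force: [-2.0, 0.8, 8.5]
grip_width: 0.577
```

```bash
python3 - <<'E'
from h import *
s=state(); print(L(s["position"])); c=cam("wrist"); save(c,"v_w")
E
```

```text
t 31.9 p [ 0.4729 -0.2496  0.1215] R [[0.002, 0.99, 0.142], [-0.0, 0.142, -0.99], [-1.0, 0.002, 0.0]] F [-2.   0.8  8.5] g 0.577 q [-0.62  0.4  -0.31  0.87  0.    0.81]
[ -3.51053163  60.05372228 121.46569709]
```

View pics/v_w.png

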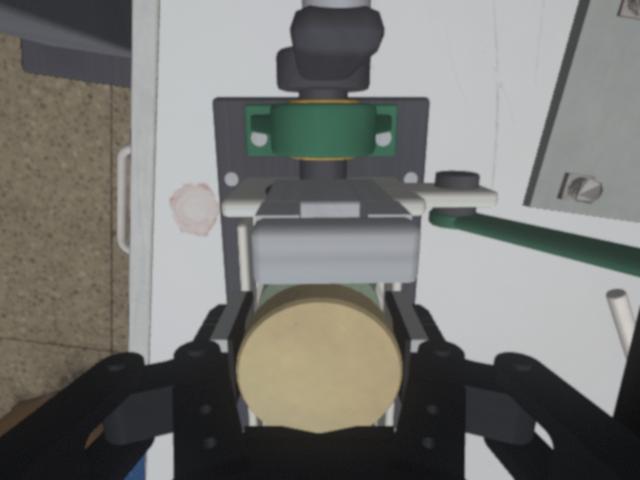

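Emit:
step_arm:
  jaw: [0.2,0.5,1,1,1,1,1,1,1,1]
  dp:
    - [-0.003,0,0]
    - [-0.003,0,0]
    - [-0.003,0,0]
    - [-0.003,0,0]
    - [-0.02,0,0]
    - [-0.12,0,0]
    - [-0.27,0,0]
    - [-0.42,0,0]
    - [-0.55,0,0]
    - [-0.6,0,0.05]
  delta_rot:
    - [0,0,0]
    - [0,0,0]
    - [0,0,0]
    - [0,0,0]
    - [0,0,0]
    - [0,0,0]
    - [0,0,0]
    - [0,0,0]
    - [0,0,0]
    - [0,0,0]

```text
t: 32.95
position: [0.4754, -0.2618, 0.2755]
tcp_rot: [[0.006, 0.99, 0.143], [-0.003, 0.143, -0.99], [-1.0, 0.005, 0.003]]
contact_force: [0.6, -0.9, 0.6]
grip_width: 0.998
```

```bash
python3 - <<'E'
from h import *
s=state(); print(L(s["position"])); todelta(W(120,-10,250),RD); c=cam("wrist"); save(c,"w_w"); save(cam("top"),"w_t",(370,160,520,260),5)
b=blobs(c,(15,40,100),(32,255,255),(200,150,450,450),500); print([(x,L(plane(c,x[0],x[1],.162)).round(4)) for x in b])
E
```

```text
t 32.95 p [ 0.4754 -0.2618  0.2755] R [[0.006, 0.99, 0.143], [-0.003, 0.143, -0.99], [-1.0, 0.005, 0.003]] F [ 0.6 -0.9  0.6] g 0.998 q [-0.64  0.3  -0.02  1.24  0.    0.79]
[ -2.81660126  47.57169249 275.52430332]
dp [0.106, 0.49, 0.231] rot [0.002, 0.004, -0.007]
[((np.float64(319.6), np.float64(210.3), 4362, [75, 75]), array([ -0.4937,  59.3237, 162.    ])), ((np.float64(320.0), np.float64(295.6), 3608, [70, 65]), array([-8.2100e-02, -1.3604e+00,  1.6200e+02])), ((np.float64(319.0), np.float64(367.6), 3060, [67, 58]), array([ -0.6729, -59.2021, 162.    ]))]
```

View pics/w_w.png

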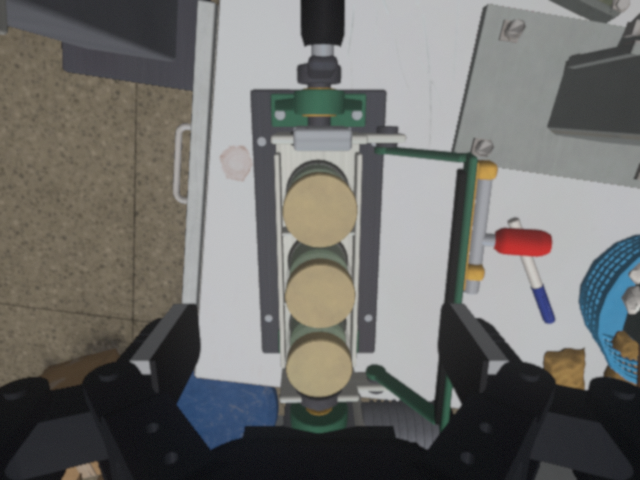

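```bash
python3 - <<'E'
from h import *
todelta(W(135,-52,262),RD);todelta(W(135,-52,170),RD)
E
```

```text
dp [0.051, 0.552, 0.391] rot [-0.001, 0.005, -0.006]
dp [0.419, 0.55, 0.39] rot [-0.001, 0.005, -0.006]
```

View pics/w_t.png

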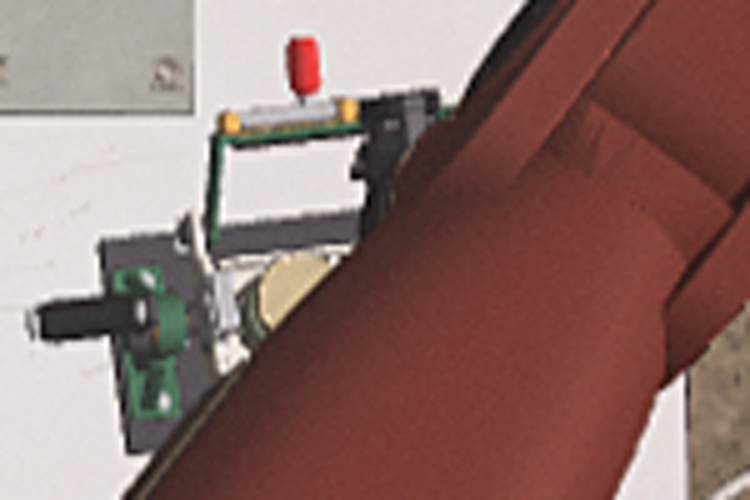

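Emit:
step_arm:
  jaw: [0.7,0.4,0,0,0,0,0,0,0,0]
  dp:
    - [0,0.1,0.07]
    - [0,0.22,0.16]
    - [0,0.34,0.25]
    - [0,0.46,0.34]
    - [0,0.55,0.39]
    - [0.05,0.55,0.39]
    - [0.15,0.55,0.39]
    - [0.25,0.55,0.39]
    - [0.35,0.55,0.39]
    - [0.415,0.55,0.39]
  delta_rot:
    - [0,0,0]
    - [0,0,0]
    - [0,0,0]
    - [0,0,0]
    - [0,0,0]
    - [0,0,0]
    - [0,0,0]
    - [0,0,0]
    - [0,0,0]
    - [0,0,0]

```text
t: 34.05
position: [0.6247, -0.3395, 0.1674]
tcp_rot: [[0.002, 0.99, 0.141], [-0.0, 0.141, -0.99], [-1.0, 0.002, 0.001]]
contact_force: [0.5, -0.5, 0.7]
grip_width: -0.001
```

```bash
python3 - <<'E'
from h import *
s=state(); print(L(s["position"])); todelta(W(60,-52,172),RD); c=cam("wrist"); save(c,"x_w")
E
```

```text
t 34.05 p [ 0.6247 -0.3395  0.1674] R [[0.002, 0.99, 0.141], [-0.0, 0.141, -0.99], [-1.0, 0.002, 0.001]] F [ 0.5 -0.5  0.7] g -0.001 q [-0.6   0.69  0.33  1.21  0.    0.83]
[133.95505094 -50.52073426 167.39623256]
dp [-0.019, -0.296, 0.006] rot [-0.001, 0.001, -0.002]
```

View pics/x_w.png

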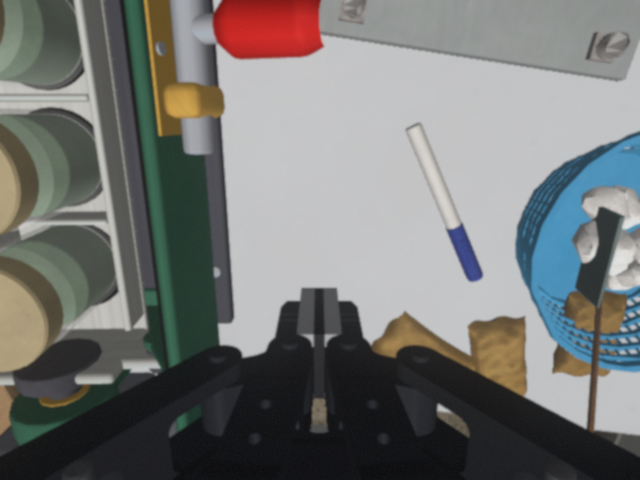

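Emit:
step_arm:
  jaw: [0,0,0,0,0,0,0,0,0,0]
  dp:
    - [-0.01,-0.05,0]
    - [-0.02,-0.09,0]
    - [-0.02,-0.12,0]
    - [-0.02,-0.15,0]
    - [-0.02,-0.18,0]
    - [-0.02,-0.21,0]
    - [-0.02,-0.24,0]
    - [-0.02,-0.265,0]
    - [-0.02,-0.28,0]
    - [-0.02,-0.295,0]
  delta_rot:
    - [0,0,0]
    - [0,0,0]
    - [0,0,0]
    - [0,0,0]
    - [0,0,0]
    - [0,0,0]
    - [0,0,0]
    - [0,0,0]
    - [0,0,0]
    - [0,0,0]

```text
t: 35.1
position: [0.552, -0.3501, 0.1725]
tcp_rot: [[0.004, 0.99, 0.142], [-0.001, 0.142, -0.99], [-1.0, 0.003, 0.001]]
contact_force: [1.2, 0.4, 9.7]
grip_width: 0.001
```

```bash
python3 - <<'E'
from h import *
s=state(); print(L(s["position"])); c=cam("wrist"); save(c,"y_w")
E
```

```text
t 35.1 p [ 0.552  -0.3501  0.1725] R [[0.004, 0.99, 0.142], [-0.001, 0.142, -0.99], [-1.0, 0.003, 0.001]] F [1.2 0.4 9.7] g 0.001 q [-0.68  0.57  0.12  1.12  0.    0.75]
[ 60.50253895 -50.67086613 172.46567905]
```

View pics/y_w.png

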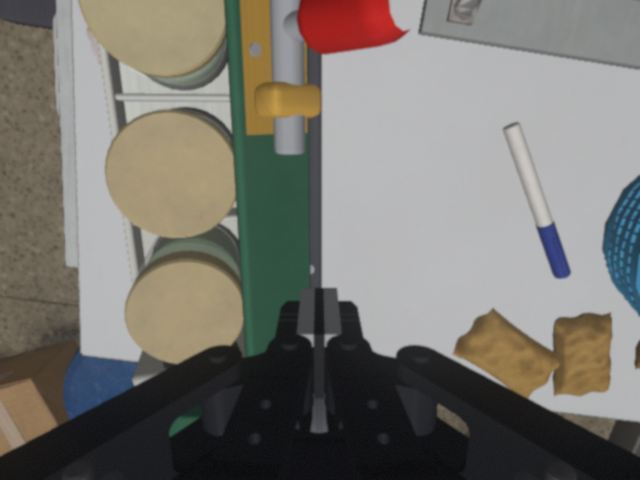

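Emit:
step_arm:
  jaw: [0,0,0,0,0,0,0,0,0,0]
  dp:
    - [-0.02,0,0]
    - [-0.035,-0.02,0]
    - [-0.05,-0.04,0]
    - [-0.06,-0.06,0]
    - [-0.07,-0.08,0]
    - [-0.075,-0.1,0]
    - [-0.08,-0.12,0]
    - [-0.085,-0.13,0]
    - [-0.085,-0.13,0]
    - [-0.085,-0.13,0]
  delta_rot:
    - [0,0,0]
    - [0,0,0]
    - [0,0,0]
    - [0,0,0]
    - [0,0,0]
    - [0,0,0]
    - [0,0,0]
    - [0,0,0]
    - [0,0,0]
    - [0,0,0]

```text
t: 36.15
position: [0.5192, -0.3548, 0.1936]
tcp_rot: [[0.003, 0.99, 0.141], [-0.001, 0.141, -0.99], [-1.0, 0.003, 0.001]]
contact_force: [-0.5, 0.6, 0.0]
grip_width: 0.001
```

```bash
python3 - <<'E'
from h import *
s=state(); print(L(s["position"])); c=cam("wrist"); save(c,"z_w")
E
```

```text
t 36.15 p [ 0.5192 -0.3548  0.1936] R [[0.003, 0.99, 0.141], [-0.001, 0.141, -0.99], [-1.0, 0.003, 0.001]] F [-0.5  0.6  0. ] g 0.001 q [-0.72  0.51  0.08  1.14  0.    0.71]
[ 27.34947032 -50.69793149 193.55682862]
```

View pics/z_w.png

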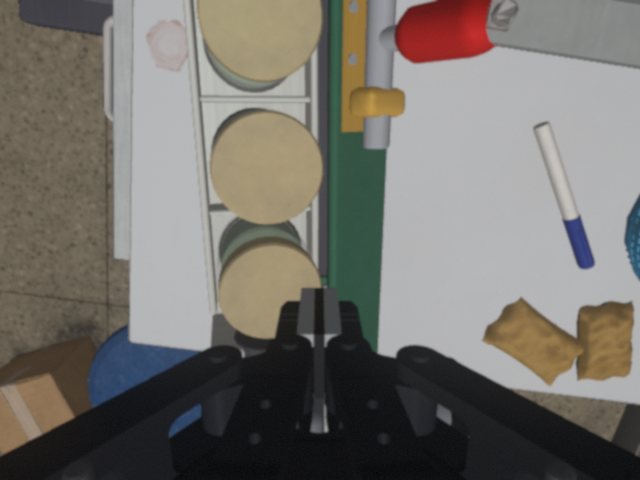

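```bash
cat >> h.py <<'E'
RY=np.column_stack([-EZ,EY,np.cross(-EZ,EY)])
E
python3 - <<'E'
from h import *
todelta(W(120,-50,245),RY)
E
```

```text
dp [-0.205, 0.371, -0.003] rot [-2.001, 0.004, -0.002]
```

Emit:
step_arm:
  jaw: [0,0,0,0,0,0,0,0,0,0]
  dp:
    - [-0.15,0,0]
    - [-0.28,0,0]
    - [-0.3,0.05,0]
    - [-0.3,0.12,0]
    - [-0.3,0.2,0]
    - [-0.3,0.28,0]
    - [-0.3,0.36,0]
    - [-0.25,0.371,0]
    - [-0.2,0.371,0]
    - [-0.2,0.371,0]
  delta_rot:
    - [0,0,0]
    - [-0.15,0,0]
    - [-0.3,0,0]
    - [-0.45,0,0]
    - [-0.6,0,0]
    - [-0.75,0,0]
    - [-0.9,0,0]
    - [-1,0,0]
    - [-1,0,0]
    - [-1,0,0]

```text
t: 37.2
position: [0.6105, -0.3408, 0.2415]
tcp_rot: [[0.0, 0.6, 0.8], [0.001, 0.8, -0.6], [-1.0, 0.001, -0.001]]
contact_force: [0.3, -1.2, -0.7]
grip_width: -0.0
```

```bash
python3 - <<'E'
from h import *
s=state(); print(L(s["position"])); todelta(W(120,-50,245),RY);todelta(W(125,-50,160),RY); c=cam("top"); save(c,"aa_t",(370,160,520,260),5)
E
```

```text
t 37.2 p [ 0.6105 -0.3408  0.2415] R [[0.0, 0.6, 0.8], [0.001, 0.8, -0.6], [-1.0, 0.001, -0.001]] F [ 0.3 -1.2 -0.7] g -0.0 q [-0.61  0.64  0.44  1.36  0.    0.03]
[119.7459693  -49.84745018 241.52312684]
dp [-0.014, 0.0, 0.001] rot [-1.0, -0.0, -0.001]
dp [0.326, 0.014, 0.015] rot [-1.0, -0.0, -0.001]
```

View pics/aa_t.png

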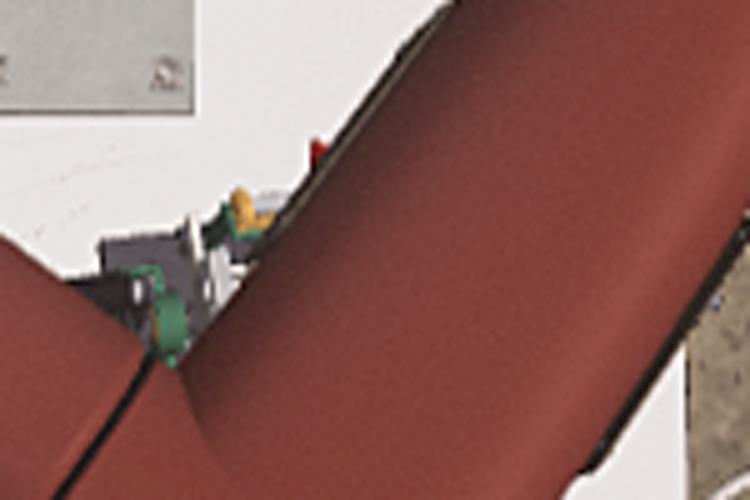

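Emit:
step_arm:
  jaw: [0,0,0,0,0,0,0,0,0,0]
  dp:
    - [0,0,0]
    - [0,0,0]
    - [0,0,0]
    - [0,0,0]
    - [0,0,0]
    - [0,0,0]
    - [0,0,0]
    - [0,0,0]
    - [0,0,0]
    - [0,0,0]
  delta_rot:
    - [-0.15,0,0]
    - [-0.3,0,0]
    - [-0.45,0,0]
    - [-0.6,0,0]
    - [-0.75,0,0]
    - [-0.9,0,0]
    - [-1,0,0]
    - [-1,0,0]
    - [-1,0,0]
    - [-1,0,0]

```text
t: 38.25
position: [0.6107, -0.3412, 0.2432]
tcp_rot: [[0.002, -0.139, 0.99], [0.0, 0.99, 0.139], [-1.0, -0.0, 0.002]]
contact_force: [-0.1, -0.6, 0.5]
grip_width: -0.002
```

```bash
python3 - <<'E'
from h import *
s=state(); print(L(s["position"])); save(cam("top"),"ab_t",(370,160,520,260),5); save(cam("wrist"),"ab_w")
E
```

```text
t 38.25 p [ 0.6107 -0.3412  0.2432] R [[0.002, -0.139, 0.99], [0.0, 0.99, 0.139], [-1.0, -0.0, 0.002]] F [-0.1 -0.6  0.5] g -0.002 q [-0.61  0.64  0.44  1.37  0.   -0.75]
[119.87198059 -50.2332774  243.16623125]
```

View pics/ab_t.png

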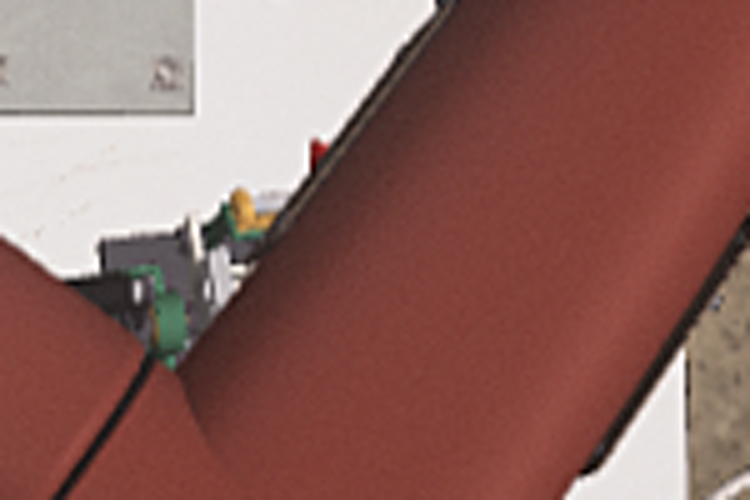

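View pics/ab_w.png

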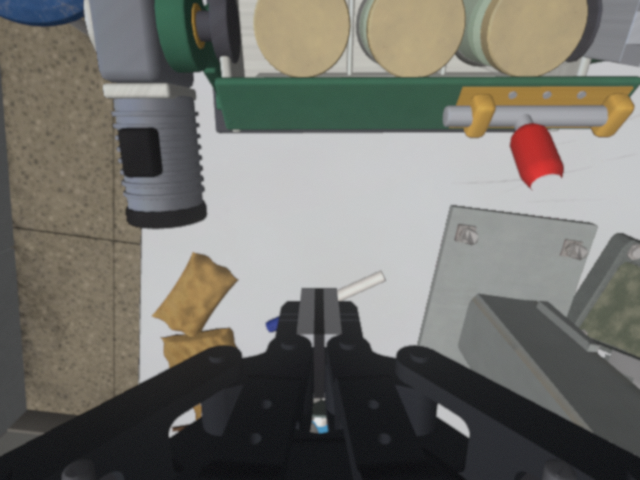

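```bash
python3 - <<'E'
from h import *
todelta(W(110,-50,168),RY);todelta(W(52,-50,168),RY)
E
```

```text
dp [0.3, 0.001, -0.04] rot [-0.002, 0.002, -0.0]
dp [0.299, 0.0, -0.272] rot [-0.002, 0.002, -0.0]
```

Emit:
step_arm:
  jaw: [0,0,0,0,0,0,0,0,0,0]
  dp:
    - [0.15,0,-0.02]
    - [0.27,0,-0.04]
    - [0.3,0,-0.07]
    - [0.3,0,-0.1]
    - [0.3,0,-0.13]
    - [0.3,0,-0.16]
    - [0.3,0,-0.19]
    - [0.3,0,-0.22]
    - [0.3,0,-0.25]
    - [0.3,0,-0.27]
  delta_rot:
    - [0,0,0]
    - [0,0,0]
    - [0,0,0]
    - [0,0,0]
    - [0,0,0]
    - [0,0,0]
    - [0,0,0]
    - [0,0,0]
    - [0,0,0]
    - [0,0,0]

```text
t: 39.35
position: [0.5435, -0.351, 0.1685]
tcp_rot: [[0.002, -0.14, 0.99], [-0.0, 0.99, 0.14], [-1.0, -0.001, 0.002]]
contact_force: [-0.3, 0.8, 0.5]
grip_width: 0.0
```

```bash
python3 - <<'E'
from h import *
s=state(); print(L(s["position"])); save(cam("top"),"ac_t",(370,160,520,260),5); save(cam("wrist"),"ac_w")
E
```

```text
t 39.35 p [ 0.5435 -0.351   0.1685] R [[0.002, -0.14, 0.99], [-0.0, 0.99, 0.14], [-1.0, -0.001, 0.002]] F [-0.3  0.8  0.5] g 0.0 q [-0.69  0.56  0.1   1.11  0.   -0.83]
[ 51.98551111 -50.35095077 168.51847804]
```

View pics/ac_w.png

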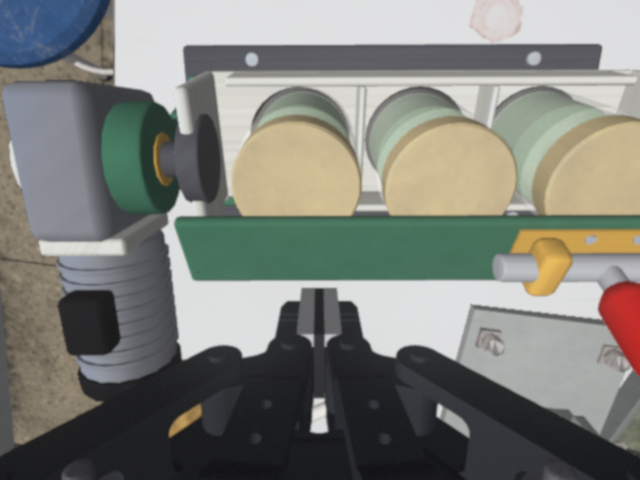

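Emit:
step_arm:
  jaw: [0,0,0,0,0,0,0,0,0,0]
  dp:
    - [-0.01,0,0]
    - [-0.02,0,0]
    - [-0.03,0,0]
    - [-0.03,0,0]
    - [-0.03,0,0]
    - [-0.03,0,0]
    - [-0.03,0,0]
    - [-0.03,0,0]
    - [-0.03,0,0]
    - [-0.03,0,0]
  delta_rot:
    - [0,0,0]
    - [0,0,0]
    - [0,0,0]
    - [0,0,0]
    - [0,0,0]
    - [0,0,0]
    - [0,0,0]
    - [0,0,0]
    - [0,0,0]
    - [0,0,0]

```text
t: 40.45
position: [0.5432, -0.3508, 0.1755]
tcp_rot: [[0.001, -0.14, 0.99], [0.0, 0.99, 0.14], [-1.0, 0.0, 0.001]]
contact_force: [-0.1, 0.2, -0.5]
grip_width: -0.003
```

```bash
python3 - <<'E'
from h import *
s=state(); print(L(s["position"])); save(cam("top"),"ad_t",(370,160,520,260),5); save(cam("wrist"),"ad_w")
E
```

```text
t 40.45 p [ 0.5432 -0.3508  0.1755] R [[0.001, -0.14, 0.99], [0.0, 0.99, 0.14], [-1.0, 0.0, 0.001]] F [-0.1  0.2 -0.5] g -0.003 q [-0.69  0.55  0.11  1.12  0.   -0.83]
[ 51.6742291  -50.13128161 175.53051276]
```

View pics/ad_w.png

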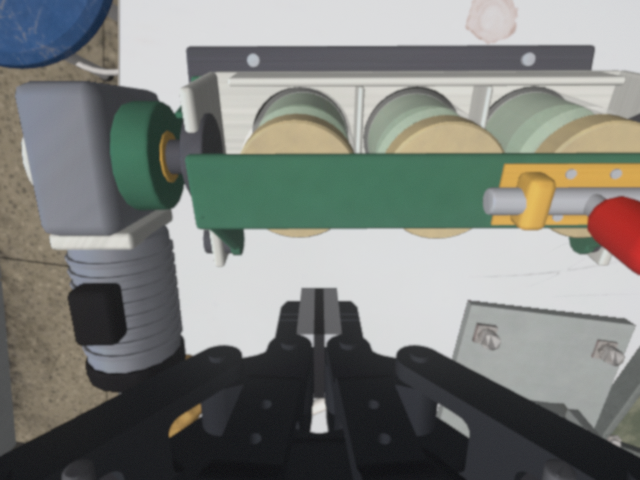

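Emit:
step_arm:
  jaw: [0,0,0,0,0,0.4,0.7,0.7,0.7,0.7]
  dp:
    - [-0.15,0,0]
    - [-0.3,0,0]
    - [-0.42,0,0]
    - [-0.5,0.05,-0.03]
    - [-0.55,0.12,-0.06]
    - [-0.55,0.2,-0.1]
    - [-0.55,0.28,-0.14]
    - [-0.55,0.36,-0.18]
    - [-0.55,0.38,-0.2]
    - [-0.55,0.38,-0.2]
  delta_rot:
    - [0,0,0]
    - [0.15,0,0]
    - [0.3,0,0]
    - [0.45,0,0]
    - [0.6,0,0]
    - [0.75,0,0]
    - [0.9,0,0]
    - [1,0,0]
    - [1,0,0]
    - [1,0,0]

```text
t: 41.55
position: [0.48, -0.2635, 0.3135]
tcp_rot: [[0.002, 0.599, 0.8], [-0.0, 0.8, -0.599], [-1.0, 0.001, 0.002]]
contact_force: [-0.3, -0.5, 0.4]
grip_width: 0.701
```

```bash
python3 - <<'E'
from h import *
s=state(); print(L(s["position"])); todelta(W(0,30,310),RD)
E
```

```text
t 41.55 p [ 0.48   -0.2635  0.3135] R [[0.002, 0.599, 0.8], [-0.0, 0.8, -0.599], [-1.0, 0.001, 0.002]] F [-0.3 -0.5  0.4] g 0.701 q [-0.64  0.3   0.08  1.35  0.    0.01]
[  1.56478027  45.18733493 313.54555778]
dp [0.014, -0.047, 0.039] rot [1.0, 0.002, -0.002]
```

Emit:
step_arm:
  jaw: [0.7,0.7,0.7,0.7,0.7,0.7,0.7,0.7,0.7,0.7]
  dp:
    - [0,0,0]
    - [0,0,0]
    - [0,0,0]
    - [0,0,0]
    - [0,0,0]
    - [0,0,0]
    - [0,0,0]
    - [0,0,0]
    - [0,0,0]
    - [0,0,0]
  delta_rot:
    - [0.15,0,0]
    - [0.3,0,0]
    - [0.45,0,0]
    - [0.6,0,0]
    - [0.75,0,0]
    - [0.9,0,0]
    - [1,0,0]
    - [1,0,0]
    - [1,0,0]
    - [1,0,0]

```text
t: 42.55
position: [0.4802, -0.2639, 0.3134]
tcp_rot: [[0.002, 0.99, 0.144], [-0.0, 0.144, -0.99], [-1.0, 0.002, 0.001]]
contact_force: [-0.3, -0.4, 0.6]
grip_width: 0.702
```

```bash
python3 - <<'E'
from h import *
s=state(); print(L(s["position"])); c=cam("wrist"); save(c,"ae_w"); save(cam("top"),"ae_t",(370,160,520,260),5)
E
```

```text
t 42.55 p [ 0.4802 -0.2639  0.3134] R [[0.002, 0.99, 0.144], [-0.0, 0.144, -0.99], [-1.0, 0.002, 0.001]] F [-0.3 -0.4  0.6] g 0.702 q [-0.64  0.31  0.08  1.35  0.    0.79]
[  1.6937413   44.82152052 313.4051296 ]
```

View pics/ae_w.png

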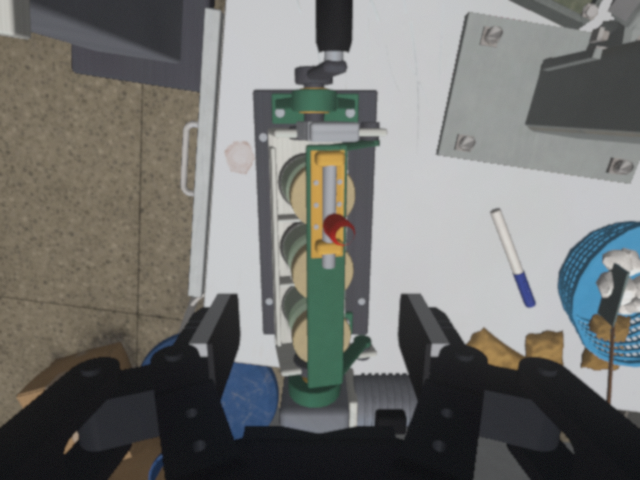

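View pics/ae_t.png

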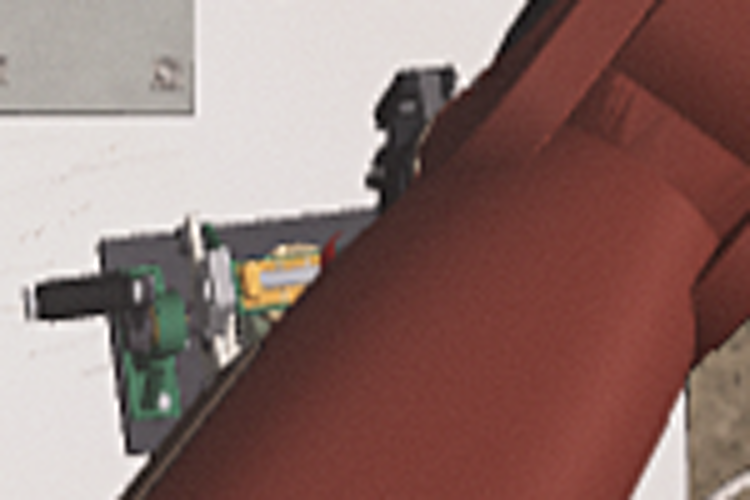

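```bash
python3 - <<'E'
from h import *
c=cam("wrist"); 
for u,v,z in [(333,30,.185),(333,6,.185),(333,30,.182),(327,68,.18)]: print((u,v),L(plane(c,u,v,z)).round(1))
b=blobs(c,(15,40,100),(32,255,255),(270,150,370,380),100); print([(x,L(plane(c,x[0],x[1],.16)).round(1)) for x in b])
t=cam("top"); print(L(plane(t,370+84/5-.4,160+299/5-.4,.193)))
for y in (-98,98): print(proj(c,W(0,y,171)))
E
```

```text
(333, 30) [ 11.5 166.2 185. ]
(333, 6) [ 11.4 179.3 185. ]
(333, 30) [ 11.6 166.8 182. ]
(327, 68) [  8.1 145.2 180. ]
[((np.float64(324.8), np.float64(198.9), 2341, [35, 109]), array([  7.6,  56.5, 160. ])), ((np.float64(299.1), np.float64(196.9), 654, [18, 53]), array([-11.5,  58. , 160. ])), ((np.float64(349.9), np.float64(195.0), 270, [10, 41]), array([ 26.3,  59.5, 160. ])), ((np.float64(340.3), np.float64(235.2), 103, [9, 18]), array([ 19.6,  28.3, 160. ])), ((np.float64(300.3), np.float64(273.9), 529, [15, 48]), array([-11.3,  -3.5, 160. ])), ((np.float64(348.3), np.float64(270.2), 253, [9, 38]), array([ 26.4,  -0.4, 160. ])), ((np.float64(300.7), np.float64(340.2), 474, [16, 43]), array([-11.7, -62.6, 160. ])), ((np.float64(346.3), np.float64(335.0), 163, [7, 31]), array([ 26.1, -57.7, 160. ]))]
[ 10.03365076 181.25743774 193.        ]
[314.72184428 385.10955811]
[314.42712076 142.99469931]
```

```bash
python3 - <<'E'
from h import *
todelta(W(11,183,300),RD); todelta(W(11,183,167),RD)
E
```

```text
dp [0.054, 0.038, -0.551] rot [0.001, 0.001, -0.002]
dp [0.586, 0.037, -0.552] rot [0.001, 0.001, -0.002]
```

Emit:
step_arm:
  jaw: [0.7,0.7,0.7,0.7,0.7,0.7,0.7,0.7,0.7,0.7]
  dp:
    - [0,0.01,-0.12]
    - [0,0.02,-0.27]
    - [0,0.037,-0.42]
    - [0.05,0.037,-0.55]
    - [0.15,0.037,-0.552]
    - [0.27,0.037,-0.552]
    - [0.39,0.037,-0.552]
    - [0.5,0.037,-0.552]
    - [0.58,0.037,-0.552]
    - [0.58,0.037,-0.552]
  delta_rot:
    - [0,0,0]
    - [0,0,0]
    - [0,0,0]
    - [0,0,0]
    - [0,0,0]
    - [0,0,0]
    - [0,0,0]
    - [0,0,0]
    - [0,0,0]
    - [0,0,0]

```text
t: 43.75
position: [0.4681, -0.125, 0.1664]
tcp_rot: [[-0.002, 0.99, 0.143], [0.001, 0.143, -0.99], [-1.0, -0.002, -0.002]]
contact_force: [-0.9, -0.1, 0.7]
grip_width: 0.7
```

Emit:
step_arm:
  jaw: [0.4,0.1,0,0,0,0,0,0,0,0]
  dp:
    - [0,0,0]
    - [0,0,0]
    - [0,0,0]
    - [0,0,0]
    - [0,0,0]
    - [0,-0.01,0]
    - [-0.001,-0.02,0]
    - [-0.002,-0.03,0]
    - [-0.003,-0.04,0]
    - [-0.004,-0.044,0]
  delta_rot:
    - [0,0,0]
    - [0,0,0]
    - [0,0,0]
    - [0,0,0]
    - [0,0,0]
    - [0,0,0]
    - [0,0,0]
    - [0,0,0]
    - [0,0,0]
    - [0,0,0]
  squeeze: 40

```text
t: 44.75
position: [0.46, -0.1266, 0.1688]
tcp_rot: [[0.004, 0.99, 0.144], [0.001, 0.144, -0.99], [-1.0, 0.004, -0.001]]
contact_force: [8.7, 4.7, 2.9]
grip_width: 0.243
```

```bash
python3 - <<'E'
from h import *
s=state(); print(L(s["position"])); c=cam("wrist"); save(c,"af_w"); save(cam("top"),"af_t",(370,160,520,260),5)
E
```

```text
t 44.75 p [ 0.46   -0.1266  0.1688] R [[0.004, 0.99, 0.144], [0.001, 0.144, -0.99], [-1.0, 0.004, -0.001]] F [8.7 4.7 2.9] g 0.243 q [-0.42  0.25 -0.39  0.93  0.    1.  ]
[  1.20734898 183.63595147 168.80738164]
```

View pics/af_w.png

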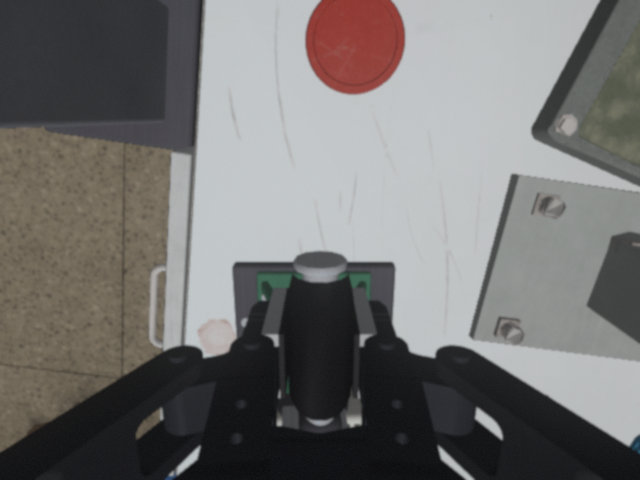

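View pics/af_t.png

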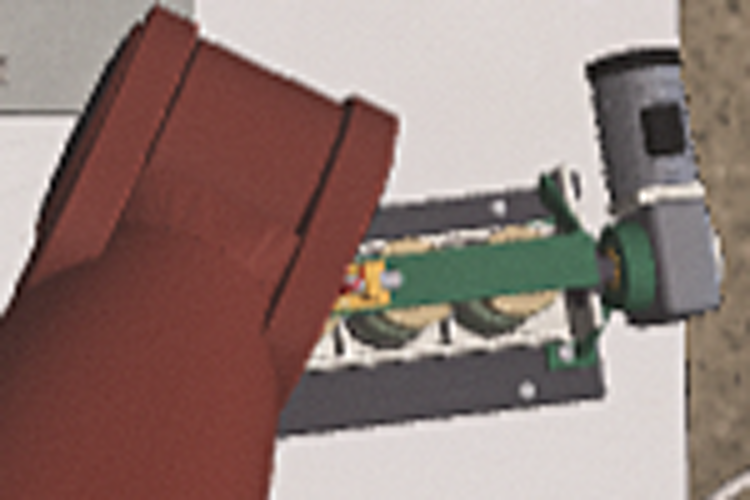

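```bash
python3 - <<'E'
from h import *
todelta(W(0,46,290),RD)
E
```

```text
dp [-0.485, -0.003, 0.55] rot [0.003, -0.001, -0.005]
```

Emit:
step_arm:
  jaw: [0.7,0.7,0.7,0.7,0.7,0.7,0.7,0.7,0.7,0.7]
  dp:
    - [0,0,0]
    - [0,0,0]
    - [0,0,0]
    - [-0.1,0,0]
    - [-0.22,0,0]
    - [-0.35,0,0.05]
    - [-0.45,-0.005,0.18]
    - [-0.48,-0.005,0.32]
    - [-0.485,-0.005,0.45]
    - [-0.485,-0.005,0.54]
  delta_rot:
    - [0,0,0]
    - [0,0,0]
    - [0,0,0]
    - [0,0,0]
    - [0,0,0]
    - [0,0,0]
    - [0,0,0]
    - [0,0,0]
    - [0,0,0]
    - [0,0,0]

```text
t: 45.85
position: [0.4775, -0.2626, 0.29]
tcp_rot: [[0.004, 0.99, 0.143], [0.001, 0.143, -0.99], [-1.0, 0.004, -0.0]]
contact_force: [0.1, 0.6, 0.1]
grip_width: 0.696
```

```bash
python3 - <<'E'
from h import *
s=state(); print(L(s["position"])); c=cam("wrist"); save(c,"ag_w"); c=cam("wrist")
b=blobs(c,(0,120,60),(10,255,255),(250,150,400,420),30); print([(x,L(plane(c,x[0],x[1],.218)).round(1)) for x in b])
E
```

```text
t 45.85 p [ 0.4775 -0.2626  0.29  ] R [[0.004, 0.99, 0.143], [0.001, 0.143, -0.99], [-1.0, 0.004, -0.0]] F [0.1 0.6 0.1] g 0.696 q [-0.64  0.3   0.02  1.28  0.    0.79]
[ -0.81106027  46.46641483 290.00732061]
[((np.float64(322.7), np.float64(234.5), 424, [29, 34]), array([  2.7,  52.1, 218. ]))]
```

View pics/ag_w.png

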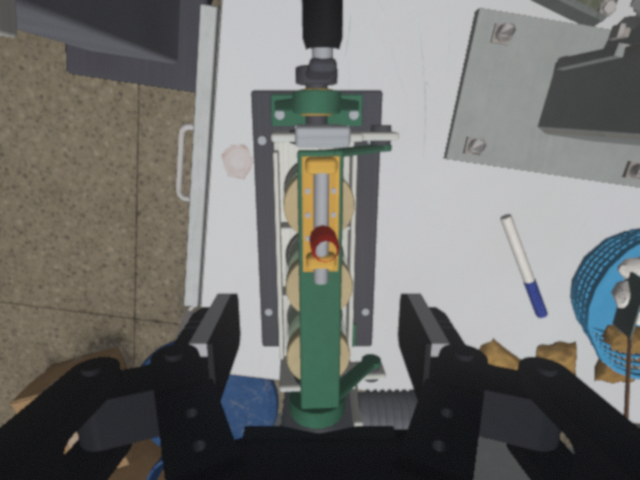

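```bash
python3 - <<'E'
from h import *
c=cam("wrist"); save(c,"ah_w",(250,100,400,300),4)
for u in (301.5,341.5): print(L(plane(c,u,340,.171)).round(1))
for u,v in [(323,244)]: print(L(plane(c,u,v,.218)).round(1))
print(L(plane(c,295,133,.193)),L(plane(c,350,133,.193)))
E
```

```text
[-12.1 -39.8 171. ]
[ 17.2 -39.8 171. ]
[  2.7  48.9 218. ]
[-13.16852816 107.88175525 193.        ] [ 18.46879731 107.87012011 193.        ]
```

View pics/ah_w.png

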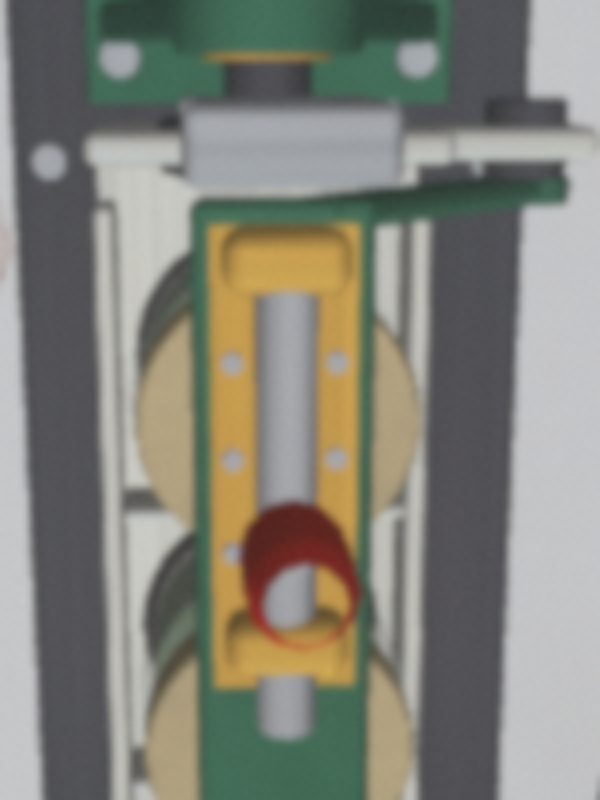

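```bash
python3 - <<'E'
from h import *
todelta(W(4.5,46,200),RD)
E
```

```text
dp [0.357, 0.021, 0.008] rot [0.0, -0.002, -0.004]
```

Emit:
step_arm:
  jaw: [0.7,0.7,0.7,0.7,0.4,0,0,0,0,0]
  dp:
    - [0.1,0.021,0]
    - [0.22,0.021,0]
    - [0.32,0.021,0]
    - [0.36,0.021,0]
    - [0.36,0.021,0]
    - [0.36,0.021,0]
    - [0.36,0.021,0]
    - [0.36,0.021,0]
    - [0.36,0.021,0]
    - [0.36,0.021,0]
  delta_rot:
    - [0,0,0]
    - [0,0,0]
    - [0,0,0]
    - [0,0,0]
    - [0,0,0]
    - [0,0,0]
    - [0,0,0]
    - [0,0,0]
    - [0,0,0]
    - [0,0,0]
  squeeze: 30

```text
t: 47.0
position: [0.4821, -0.2608, 0.2002]
tcp_rot: [[0.002, 0.99, 0.142], [0.001, 0.142, -0.99], [-1.0, 0.002, -0.001]]
contact_force: [-6.1, -0.5, 7.1]
grip_width: 0.183
```

```bash
python3 - <<'E'
from h import *
s=state(); print(L(s["position"])); c=cam("wrist"); save(c,"ai_w")
E
```

```text
t 47.0 p [ 0.4821 -0.2608  0.2002] R [[0.002, 0.99, 0.142], [0.001, 0.142, -0.99], [-1.0, 0.002, -0.001]] F [-6.1 -0.5  7.1] g 0.183 q [-0.63  0.35 -0.15  1.07  0.    0.8 ]
[  4.02415718  47.59318506 200.15220984]
```

View pics/ai_w.png

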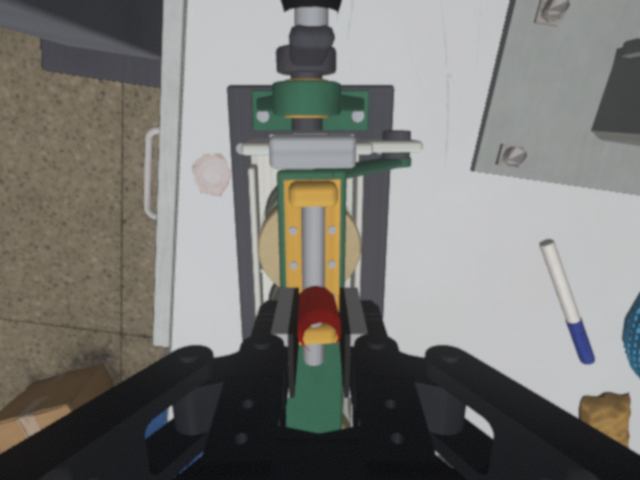

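Gripped with the bolt in line with the keeper. Now I'll push it home by 32 mm, into the stop.

Emit:
step_arm:
  jaw: [0,0,0,0,0,0,0,0,0,0]
  dp:
    - [0,0,-0.02]
    - [0,0,-0.035]
    - [0,0,-0.05]
    - [0,0,-0.065]
    - [0,0,-0.08]
    - [0,0,-0.095]
    - [0,0,-0.11]
    - [0,0,-0.12]
    - [0,0,-0.128]
    - [0,0,-0.13]
  delta_rot:
    - [0,0,0]
    - [0,0,0]
    - [0,0,0]
    - [0,0,0]
    - [0,0,0]
    - [0,0,0]
    - [0,0,0]
    - [0,0,0]
    - [0,0,0]
    - [0,0,0]

```text
t: 48.05
position: [0.4789, -0.2322, 0.2007]
tcp_rot: [[0.005, 0.99, 0.14], [-0.006, 0.14, -0.99], [-1.0, 0.004, 0.007]]
contact_force: [1.4, -19.4, -6.1]
grip_width: 0.176
```

```bash
python3 - <<'E'
from h import *
s=state(); print(L(s["position"])); c=cam("wrist"); save(c,"aj_w")
E
```

```text
t 48.05 p [ 0.4789 -0.2322  0.2007] R [[0.005, 0.99, 0.14], [-0.006, 0.14, -0.99], [-1.0, 0.004, 0.007]] F [  1.4 -19.4  -6.1] g 0.176 q [-0.59  0.32 -0.2   1.05 -0.    0.84]
[  4.92250275  76.38338665 200.66965313]
```

View pics/aj_w.png

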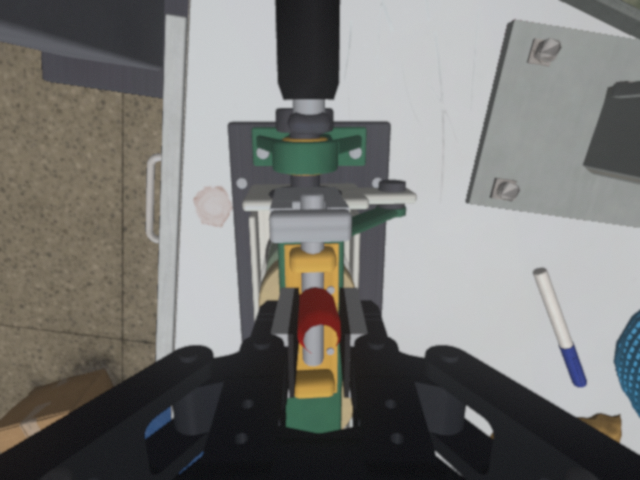

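Emit:
step_arm:
  jaw: [0,0,0.5,0.7,0.7,0.7,0.7,0.7,0.7,0.7]
  dp:
    - [0,0,0.01]
    - [0,0,0.01]
    - [0,0,0.01]
    - [0,0,0.01]
    - [-0.05,0,0.01]
    - [-0.15,0,0.01]
    - [-0.28,0,0]
    - [-0.4,0,0]
    - [-0.42,0,0]
    - [-0.42,0,0]
  delta_rot:
    - [0,0,0]
    - [0,0,0]
    - [0,0,0]
    - [0,0,0]
    - [0,0,0]
    - [0,0,0]
    - [0,0,0]
    - [0,0,0]
    - [0,0,0]
    - [0,0,0]

```text
t: 49.1
position: [0.4793, -0.2315, 0.3065]
tcp_rot: [[0.007, 0.99, 0.141], [-0.007, 0.141, -0.99], [-1.0, 0.006, 0.008]]
contact_force: [-0.9, 0.0, -0.3]
grip_width: 0.697
```

```bash
cat >> h.py <<'E'
ph=np.radians(30); xt=-np.cos(ph)*EZ-np.sin(ph)*EY
RC=np.column_stack([xt,EX,np.cross(xt,EX)])
E
python3 - <<'E'
from h import *
s=state(); print(L(s["position"])); c=cam("wrist"); save(c,"ak_w")
for u,v,z in [(318,20,.185)]: print(L(plane(c,u,v,z)).round(1))
G=W(3,186,185); todelta(G+.019*xt-.11*xt,RC)
E
```

```text
t 49.1 p [ 0.4793 -0.2315  0.3065] R [[0.007, 0.99, 0.141], [-0.007, 0.141, -0.99], [-1.0, 0.006, 0.008]] F [-0.9  0.  -0.3] g 0.697 q [-0.59  0.27  0.01  1.31 -0.    0.84]
[  5.38426899  77.01202458 306.53465057]
[  6.9 201.2 185. ]
dp [0.162, -0.009, -0.618] rot [-0.003, -0.658, -0.005]
```

View pics/ak_w.png

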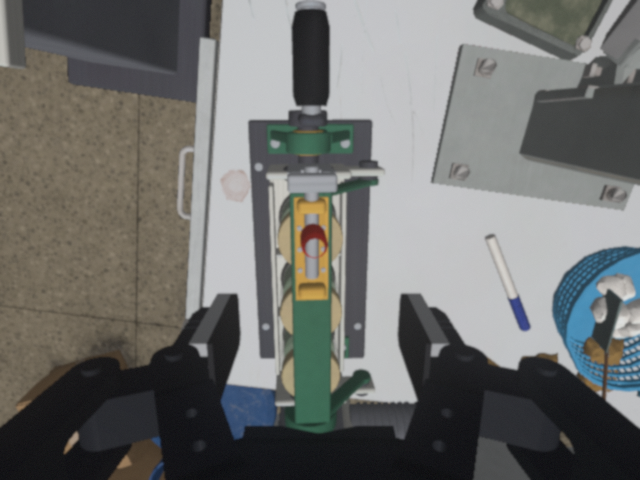

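Emit:
step_arm:
  jaw: [0.7,0.7,0.7,0.7,0.7,0.7,0.7,0.7,0.7,0.7]
  dp:
    - [0,0,-0.1]
    - [0.02,0,-0.2]
    - [0.05,0,-0.3]
    - [0.08,-0.005,-0.4]
    - [0.12,-0.009,-0.5]
    - [0.16,-0.009,-0.6]
    - [0.162,-0.009,-0.618]
    - [0.162,-0.009,-0.618]
    - [0.162,-0.009,-0.618]
    - [0.162,-0.009,-0.618]
  delta_rot:
    - [0,-0.1,0]
    - [0,-0.22,0]
    - [0,-0.34,0]
    - [0,-0.46,0]
    - [0,-0.58,0]
    - [0,-0.658,0]
    - [0,-0.658,0]
    - [0,-0.658,0]
    - [0,-0.658,0]
    - [0,-0.658,0]

```text
t: 50.15
position: [0.4552, -0.08, 0.2641]
tcp_rot: [[0.073, 0.99, 0.118], [-0.494, 0.139, -0.858], [-0.866, 0.005, 0.5]]
contact_force: [-0.5, 0.5, 0.6]
grip_width: 0.701
```

```bash
python3 - <<'E'
from h import *
s=state(); print(L(s["position"])); c=cam("wrist"); save(c,"al_w")
G=W(3,186,185); todelta(G+.019*xt,RC)
E
```

```text
t 50.15 p [ 0.4552 -0.08    0.2641] R [[0.073, 0.99, 0.118], [-0.494, 0.139, -0.858], [-0.866, 0.005, 0.5]] F [-0.5  0.5  0.6] g 0.701 q [ 0.02  0.12 -0.4   0.97 -0.52  1.43]
[  3.09001628 230.38636419 264.06095596]
dp [0.439, -0.001, -0.004] rot [-0.007, -0.0, -0.003]
```

View pics/al_w.png

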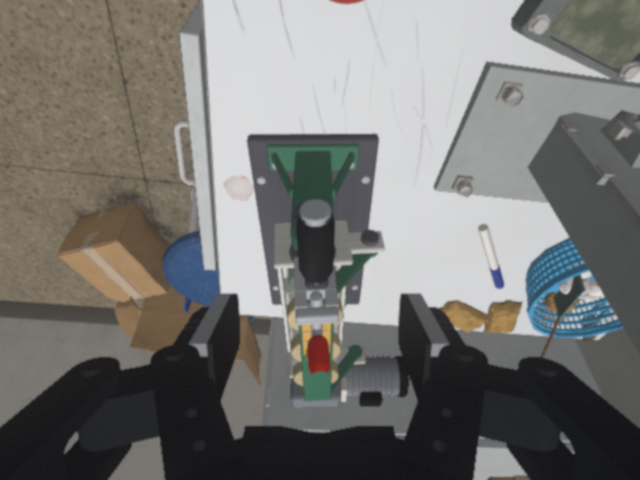

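Emit:
step_arm:
  jaw: [0.7,0.7,0.7,0.7,0.5,0.2,0,0,0,0]
  dp:
    - [0.12,0,0]
    - [0.26,0,0]
    - [0.38,0,0]
    - [0.438,0,0]
    - [0.438,0,0]
    - [0.438,0,0]
    - [0.438,0,0]
    - [0.438,0,0]
    - [0.438,0,0]
    - [0.438,0,0]
  delta_rot:
    - [0,0,0]
    - [0,0,0]
    - [0,0,0]
    - [0,0,0]
    - [0,0,0]
    - [0,0,0]
    - [0,0,0]
    - [0,0,0]
    - [0,0,0]
    - [0,0,0]
  squeeze: 60

```text
t: 51.2
position: [0.4632, -0.1343, 0.1701]
tcp_rot: [[0.074, 0.99, 0.118], [-0.495, 0.139, -0.858], [-0.866, 0.005, 0.501]]
contact_force: [-5.1, -1.0, 4.7]
grip_width: 0.237
```

```bash
python3 - <<'E'
from h import *
s=state(); p=L(s["position"]); print(p, "grasp", p-19*np.array([0,-.5,-.866])); c=cam("wrist"); save(c,"am_w")
E
```

```text
t 51.2 p [ 0.4632 -0.1343  0.1701] R [[0.074, 0.99, 0.118], [-0.495, 0.139, -0.858], [-0.866, 0.005, 0.501]] F [-5.1 -1.   4.7] g 0.237 q [-0.11  0.2  -0.58  0.64 -0.51  1.29]
[  3.21958082 175.51252301 170.07105786] grasp [  3.21958082 185.01252301 186.52505786]
```

View pics/am_w.png

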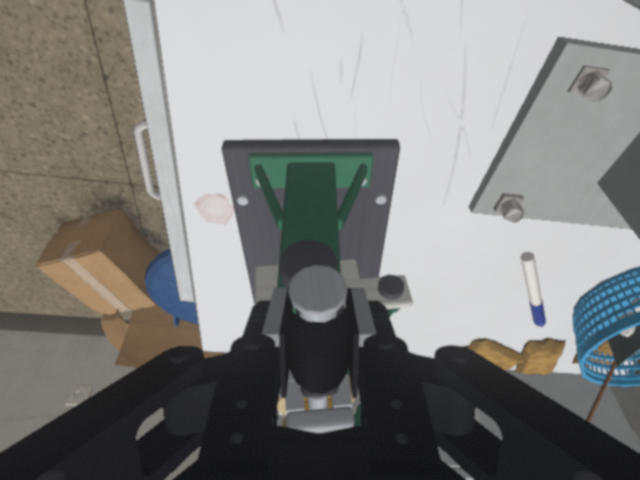

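```bash
cat >> h.py <<'E'
def crank(th0,th1,n=10):
    s=readout.get_state(); R0=np.array(s["tcp_rot"]); p=np.array(s["position"]); print(L(p).round(1), "ang",round(np.arctan2(L(p)[0],L(p)[2]-110.2),3),"F",np.round(s["contact_force"],1),s["grip_width"])
    out=[]
    for i in range(1,n+1):
        t=th0+(th1-th0)*i/n; out.append((R0.T@(W(60*np.sin(t),175.5,110.2+60*np.cos(t))-p)/.25).round(3).tolist())
    print(out); return out
E
python3 -c "
from h import *
crank(.05,1.55); todelta(L([0,0,0])*0+readout.get_state()['position'],RC)"
```

```text
[  3.2 175.5 170.1] ang 0.053 F [-5.2 -1.6  5.4] 0.23819865438149532
[[0.004, 0.035, -0.002], [0.012, 0.07, -0.007], [0.025, 0.102, -0.015], [0.042, 0.132, -0.025], [0.063, 0.159, -0.037], [0.087, 0.182, -0.051], [0.114, 0.201, -0.066], [0.142, 0.214, -0.083], [0.173, 0.223, -0.101], [0.204, 0.226, -0.119]]
dp [0.0, 0.0, 0.0] rot [-0.007, 0.001, -0.003]
```

Emit:
step_arm:
  jaw: [0,0,0,0,0,0,0,0,0,0]
  dp:
    - [0.004,0.035,-0.002]
    - [0.012,0.07,-0.007]
    - [0.025,0.102,-0.015]
    - [0.042,0.132,-0.025]
    - [0.063,0.159,-0.037]
    - [0.087,0.182,-0.051]
    - [0.114,0.201,-0.066]
    - [0.142,0.214,-0.083]
    - [0.173,0.223,-0.101]
    - [0.204,0.226,-0.119]
  delta_rot:
    - [0,0,0]
    - [0,0,0]
    - [0,0,0]
    - [0,0,0]
    - [0,0,0]
    - [0,0,0]
    - [0,0,0]
    - [0,0,0]
    - [0,0,0]
    - [0,0,0]

```text
t: 52.25
position: [0.5176, -0.1265, 0.1112]
tcp_rot: [[0.071, 0.99, 0.119], [-0.497, 0.138, -0.857], [-0.865, 0.001, 0.502]]
contact_force: [-12.6, -0.2, 7.8]
grip_width: 0.235
```

```bash
python3 -c "
from h import *
crank(1.55,3.05); save(cam('wrist'),'an_w'); save(cam('top'),'an_t',(370,160,520,260),5)"
```

```text
[ 58.2 175.5 111.2] ang 1.553 F [-12.6  -0.2   7.8] 0.23508846818071455
[[0.03, 0.005, -0.018], [0.061, -0.002, -0.035], [0.09, -0.015, -0.052], [0.117, -0.032, -0.068], [0.142, -0.054, -0.082], [0.163, -0.08, -0.095], [0.181, -0.11, -0.105], [0.195, -0.142, -0.113], [0.205, -0.176, -0.118], [0.21, -0.211, -0.121]]
```

View pics/an_w.png

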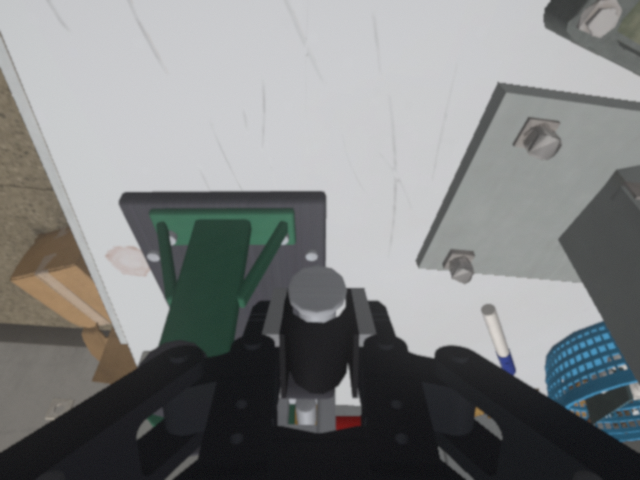

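View pics/an_t.png

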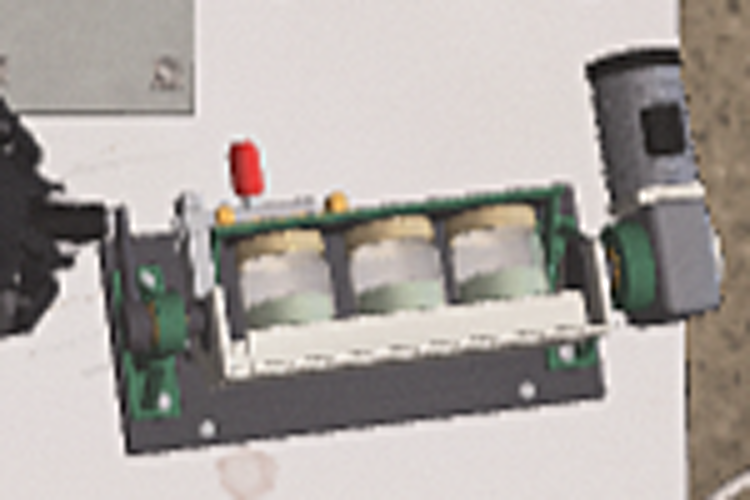

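Emit:
step_arm:
  jaw: [0,0,0,0,0,0,0,0,0,0]
  dp:
    - [0.03,0.003,-0.018]
    - [0.061,-0.004,-0.035]
    - [0.09,-0.016,-0.052]
    - [0.117,-0.032,-0.068]
    - [0.142,-0.054,-0.082]
    - [0.163,-0.08,-0.095]
    - [0.181,-0.11,-0.105]
    - [0.195,-0.142,-0.113]
    - [0.205,-0.176,-0.118]
    - [0.21,-0.211,-0.121]
  delta_rot:
    - [0,0,0]
    - [0,0,0]
    - [0,0,0]
    - [0,0,0]
    - [0,0,0]
    - [0,0,0]
    - [0,0,0]
    - [0,0,0]
    - [0,0,0]
    - [0,0,0]

```text
t: 53.35
position: [0.4704, -0.1333, 0.0519]
tcp_rot: [[0.08, 0.99, 0.116], [-0.496, 0.14, -0.857], [-0.865, 0.011, 0.502]]
contact_force: [10.8, 0.5, -0.5]
grip_width: 0.24
```

```bash
python3 -c "
from h import *
crank(3.05,4.65); save(cam('top'),'ao_t',(370,160,520,260),5)"
```

```text
[ 10.5 175.5  51.9] ang 2.964 F [10.8  0.5 -0.5] 0.2395642835203228
[[0.005, -0.058, -0.003], [-0.0, -0.096, 0.0], [-0.011, -0.133, 0.006], [-0.026, -0.167, 0.015], [-0.046, -0.198, 0.027], [-0.07, -0.224, 0.041], [-0.097, -0.246, 0.057], [-0.127, -0.263, 0.074], [-0.158, -0.274, 0.092], [-0.191, -0.279, 0.111]]
```

View pics/ao_t.png

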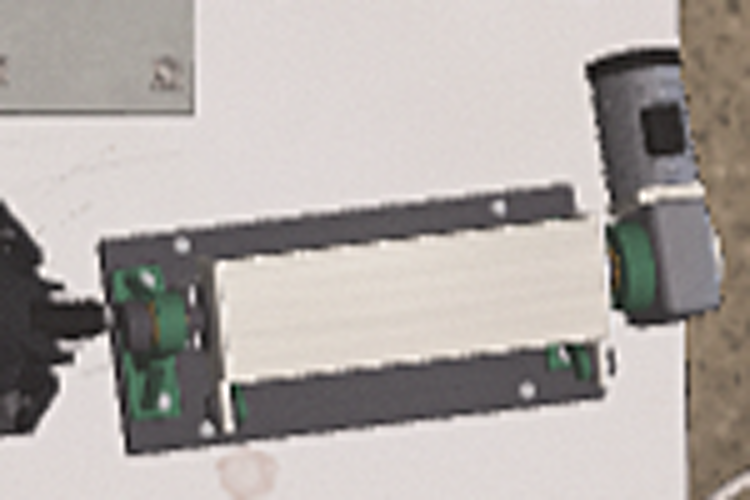

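The cradle is upside down. I'll carry on with the turn.

Emit:
step_arm:
  jaw: [0,0,0,0,0,0,0,0,0,0]
  dp:
    - [0.005,-0.05,-0.003]
    - [0,-0.096,0]
    - [-0.011,-0.133,0.006]
    - [-0.026,-0.167,0.015]
    - [-0.046,-0.198,0.027]
    - [-0.07,-0.224,0.041]
    - [-0.097,-0.246,0.057]
    - [-0.127,-0.263,0.074]
    - [-0.158,-0.274,0.092]
    - [-0.191,-0.279,0.111]
  delta_rot:
    - [0,0,0]
    - [0,0,0]
    - [0,0,0]
    - [0,0,0]
    - [0,0,0]
    - [0,0,0]
    - [0,0,0]
    - [0,0,0]
    - [0,0,0]
    - [0,0,0]

```text
t: 54.4
position: [0.3987, -0.1435, 0.1063]
tcp_rot: [[0.077, 0.99, 0.117], [-0.496, 0.14, -0.857], [-0.865, 0.008, 0.502]]
contact_force: [1.2, -7.9, -10.8]
grip_width: 0.24
```

```bash
python3 -c "
from h import *
crank(4.65,6.25); save(cam('top'),'ap_t',(370,160,520,260),5)"
```

```text
[-61.9 175.5 106.3] ang -1.635 F [  1.2  -7.9 -10.8] 0.24042547668058156
[[-0.034, 0.009, 0.02], [-0.066, 0.016, 0.039], [-0.098, 0.029, 0.057], [-0.127, 0.048, 0.074], [-0.153, 0.071, 0.089], [-0.175, 0.099, 0.102], [-0.194, 0.131, 0.112], [-0.207, 0.166, 0.12], [-0.216, 0.203, 0.125], [-0.22, 0.242, 0.127]]
```

View pics/ap_t.png

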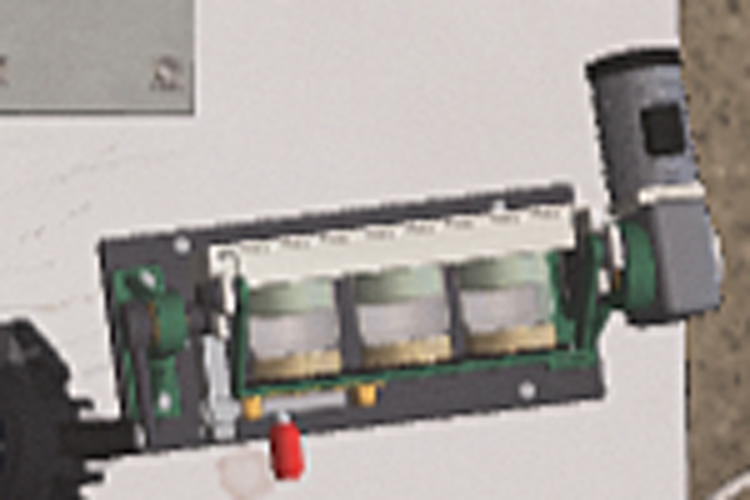

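Emit:
step_arm:
  jaw: [0,0,0,0,0,0,0,0,0,0]
  dp:
    - [-0.034,0.006,0.02]
    - [-0.066,0.015,0.039]
    - [-0.098,0.029,0.057]
    - [-0.127,0.048,0.074]
    - [-0.153,0.071,0.089]
    - [-0.175,0.099,0.102]
    - [-0.194,0.131,0.112]
    - [-0.207,0.166,0.12]
    - [-0.216,0.203,0.125]
    - [-0.22,0.242,0.127]
  delta_rot:
    - [0,0,0]
    - [0,0,0]
    - [0,0,0]
    - [0,0,0]
    - [0,0,0]
    - [0,0,0]
    - [0,0,0]
    - [0,0,0]
    - [0,0,0]
    - [0,0,0]

```text
t: 55.45
position: [0.456, -0.1353, 0.1707]
tcp_rot: [[0.073, 0.99, 0.118], [-0.498, 0.139, -0.856], [-0.864, 0.004, 0.503]]
contact_force: [-8.0, -9.3, -9.1]
grip_width: 0.237
```

```bash
python3 -c "
from h import *
crank(6.2,6.3); save(cam('top'),'aq_t',(370,160,520,260),5)"
```

```text
[ -4.  175.5 170.7] ang -0.066 F [-8.  -9.3 -9.1] 0.23704889395804163
[[0.002, -0.002, -0.001], [0.002, 0.001, -0.001], [0.002, 0.003, -0.001], [0.002, 0.006, -0.001], [0.002, 0.008, -0.001], [0.002, 0.01, -0.001], [0.002, 0.013, -0.001], [0.002, 0.015, -0.001], [0.002, 0.018, -0.001], [0.002, 0.02, -0.001]]
```

View pics/aq_t.png

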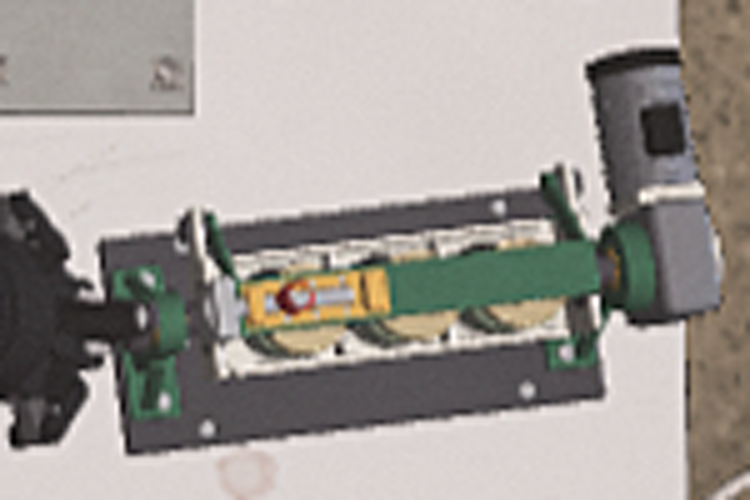

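Emit:
step_arm:
  jaw: [0,0,0,0,0,0.3,0.6,0.7,0.7,0.7]
  dp:
    - [0.002,0.01,-0.001]
    - [0.002,0.02,-0.001]
    - [0.002,0.025,-0.001]
    - [0.002,0.025,-0.001]
    - [0.002,0.02,-0.001]
    - [0.002,0.018,-0.001]
    - [0.002,0.018,0]
    - [0.002,0.018,0]
    - [-0.03,0.018,0]
    - [-0.1,0.018,0]
  delta_rot:
    - [0,0,0]
    - [0,0,0]
    - [0,0,0]
    - [0,0,0]
    - [0,0,0]
    - [0,0,0]
    - [0,0,0]
    - [0,0,0]
    - [0,0,0]
    - [0,0,0]

```text
t: 56.5
position: [0.4596, -0.1219, 0.1923]
tcp_rot: [[0.073, 0.99, 0.118], [-0.497, 0.138, -0.857], [-0.865, 0.004, 0.502]]
contact_force: [0.5, -0.6, 0.7]
grip_width: 0.703
```

Emit:
step_arm:
  jaw: [0.7,0.7,0.7,0.7,0.7,0.7,0.7,0.7,0.7,0.7]
  dp:
    - [-0.12,0,0]
    - [-0.26,0,0]
    - [-0.4,0,0]
    - [-0.5,0,0]
    - [-0.55,0,0]
    - [-0.55,0,0]
    - [-0.55,0,0]
    - [-0.55,0,0]
    - [-0.55,0,0]
    - [-0.55,0,0]
  delta_rot:
    - [0,0,0]
    - [0,0,0]
    - [0,0,0]
    - [0,0,0]
    - [0,0,0]
    - [0,0,0]
    - [0,0,0]
    - [0,0,0]
    - [0,0,0]
    - [0,0,0]

```text
t: 57.5
position: [0.4493, -0.0538, 0.3107]
tcp_rot: [[0.072, 0.99, 0.118], [-0.497, 0.138, -0.857], [-0.865, 0.003, 0.502]]
contact_force: [-0.6, 0.2, 0.0]
grip_width: 0.705
```

```bash
python3 - <<'E'
from h import *
s=state(); print(L(s["position"])); c=cam("wrist"); save(c,"ar_w"); t=cam('top'); save(t,'ar_t',(370,160,520,260),5); save(t,'ar_t2',(130,190,360,260),3)
print(blobs(t,(0,120,60),(10,255,255),(415,205,445,230),3))
E
```

```text
t 57.5 p [ 0.4493 -0.0538  0.3107] R [[0.072, 0.99, 0.118], [-0.497, 0.138, -0.857], [-0.865, 0.003, 0.502]] F [-0.6  0.2  0. ] g 0.705 q [ 0.08  0.1  -0.3   1.13 -0.52  1.5 ]
[  0.89642897 257.14009526 310.6534626 ]
[(np.float64(426.4), np.float64(214.6), 7, [3, 4]), (np.float64(431.7), np.float64(215.0), 3, [2, 3]), (np.float64(426.3), np.float64(218.7), 3, [2, 2])]
```

View pics/ar_w.png

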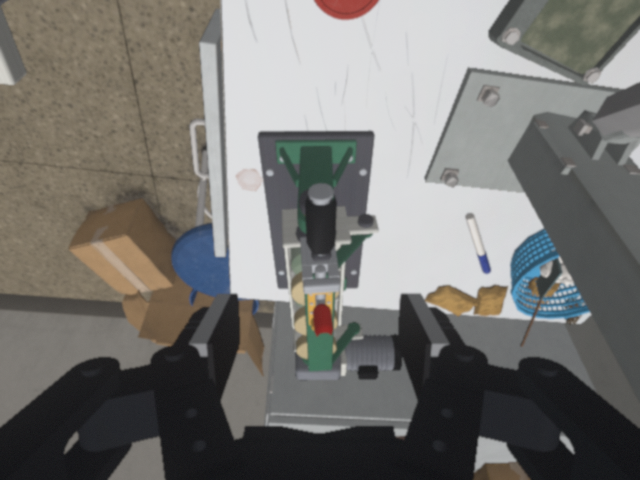

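View pics/ar_t.png

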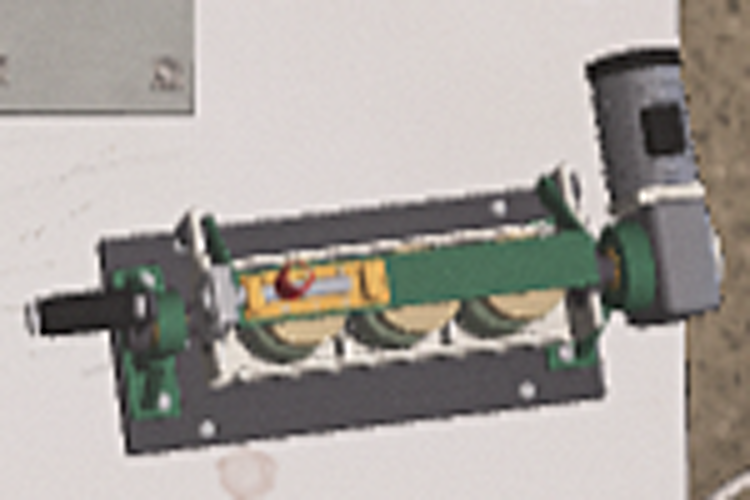

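View pics/ar_t2.png

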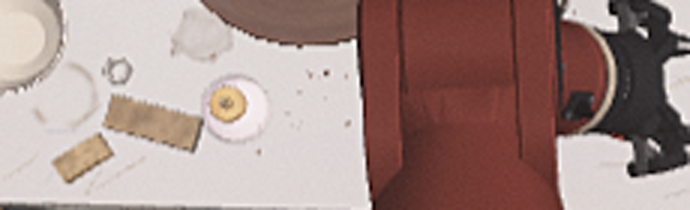

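```bash
python3 - <<'E'
from h import *
t=cam('top'); save(t,'as_t',(405,195,455,235),14)
for y in (66,70.5,74): print(y,((proj(t,W(4,y,218))-[405,195])*14).round(), ((proj(t,W(4,y,187))-[405,195])*14).round())
for x in(-5,0,5,10): print(x,((proj(t,W(x,206,185))-[370,160])*5).round())
E
```

```text
66 [377. 283.] [344. 304.]
70.5 [353. 286.] [321. 307.]
74 [334. 288.] [302. 309.]
-5 [ 38. 332.]
0 [ 36. 323.]
5 [ 35. 314.]
10 [ 34. 305.]
```

View pics/as_t.png

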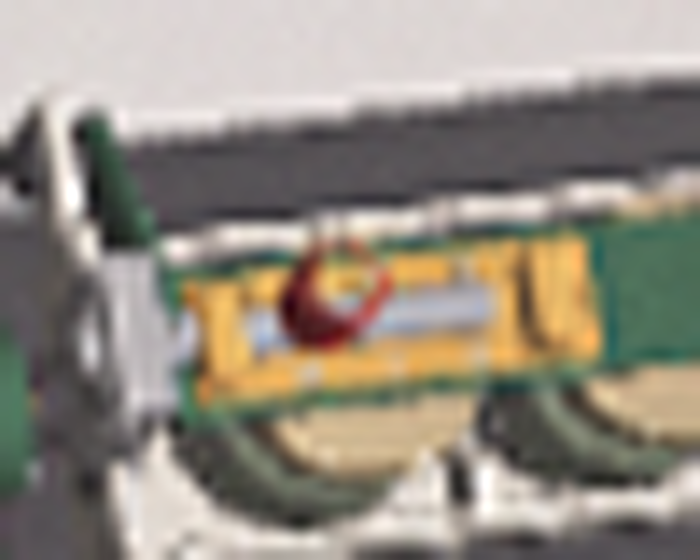

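```bash
python3 - <<'E'
from h import *
c=cam("wrist"); save(c,"at_w",(280,180,360,340),5)
k=lambda p:((proj(c,p)-[280,180])*5).round()
print("keeper far top edge",k(W(2,113,193)),"near",k(W(2,101,193)))
for y in (114.5,118): print("tip",y,k(W(1,y,182)))
for y in (70.5,74): print("knob top",y,k(W(3,y,218)))
for y in (180+26,): print("grip end",k(W(0,y,196)))
E
```

```text
keeper far top edge [193. 514.] near [193. 555.]
tip 114.5 [187. 457.]
tip 118 [187. 444.]
knob top 70.5 [200. 773.]
knob top 74 [200. 763.]
grip end [175. 119.]
```

View pics/at_w.png

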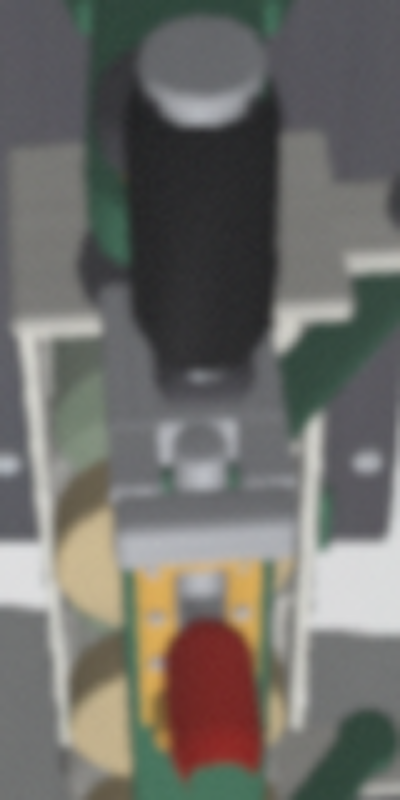

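```bash
python3 - <<'E'
import cv2
for n,o in (("ak_w","au1"),("ag_w","au2")):
    im=cv2.imread(f"pics/{n}.png")[140:320,270:370]; cv2.imwrite(f"pics/{o}.png",cv2.resize(im,None,fx=3.3,fy=3.3,interpolation=cv2.INTER_CUBIC))
a=cv2.imread("pics/au1.png");b=cv2.imread("pics/au2.png"); cv2.imwrite("pics/au.png",cv2.hconcat([a,b]))
E
```

```text
(no output)
```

View pics/au.png

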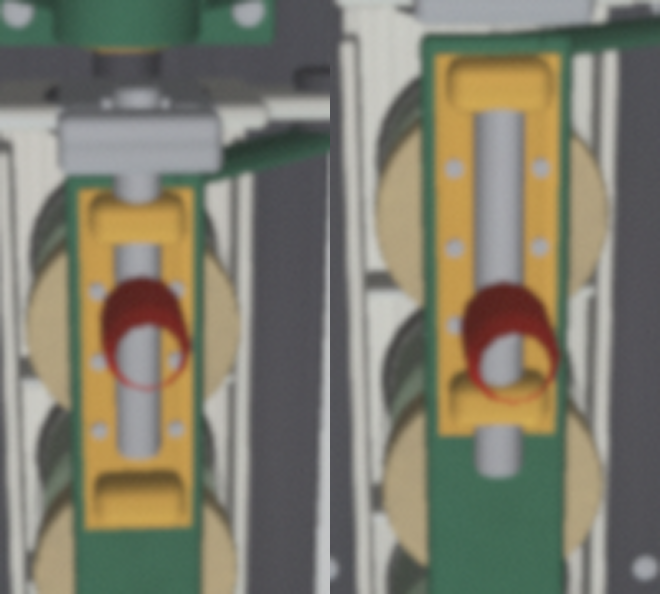

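```bash
python3 - <<'E'
from h import *
todelta(W(4,40,300),RD)
E
```

```text
dp [0.475, 0.015, 0.729] rot [-0.006, 0.67, -0.003]
```

Emit:
step_arm:
  jaw: [0.7,0.5,0.3,0,0,0,0,0,0,0]
  dp:
    - [0.04,0,0.07]
    - [0.1,0,0.16]
    - [0.17,0,0.26]
    - [0.24,0.005,0.37]
    - [0.31,0.01,0.48]
    - [0.38,0.015,0.58]
    - [0.44,0.015,0.67]
    - [0.475,0.015,0.729]
    - [0.475,0.015,0.729]
    - [0.475,0.015,0.729]
  delta_rot:
    - [0,0.05,0]
    - [0,0.13,0]
    - [0,0.22,0]
    - [0,0.32,0]
    - [0,0.42,0]
    - [0,0.52,0]
    - [0,0.62,0]
    - [0,0.67,0]
    - [0,0.67,0]
    - [0,0.67,0]

```text
t: 58.7
position: [0.483, -0.2687, 0.2993]
tcp_rot: [[0.003, 0.991, 0.137], [0.001, 0.137, -0.991], [-1.0, 0.003, -0.0]]
contact_force: [0.6, 0.1, 0.8]
grip_width: -0.004
```

```bash
python3 - <<'E'
from h import *
s=state(); print(L(s["position"])); c=cam("wrist"); save(c,"av_w",(250,100,400,300),4); todelta(W(4,44,206),RD)
E
```

```text
t 58.7 p [ 0.483  -0.2687  0.2993] R [[0.003, 0.991, 0.137], [0.001, 0.137, -0.991], [-1.0, 0.003, -0.0]] F [0.6 0.1 0.8] g -0.004 q [-0.64  0.32  0.06  1.31  0.    0.79]
[  3.77044954  39.68842957 299.28927637]
dp [0.375, -0.001, -0.014] rot [-0.005, -0.0, -0.004]
```

View pics/av_w.png

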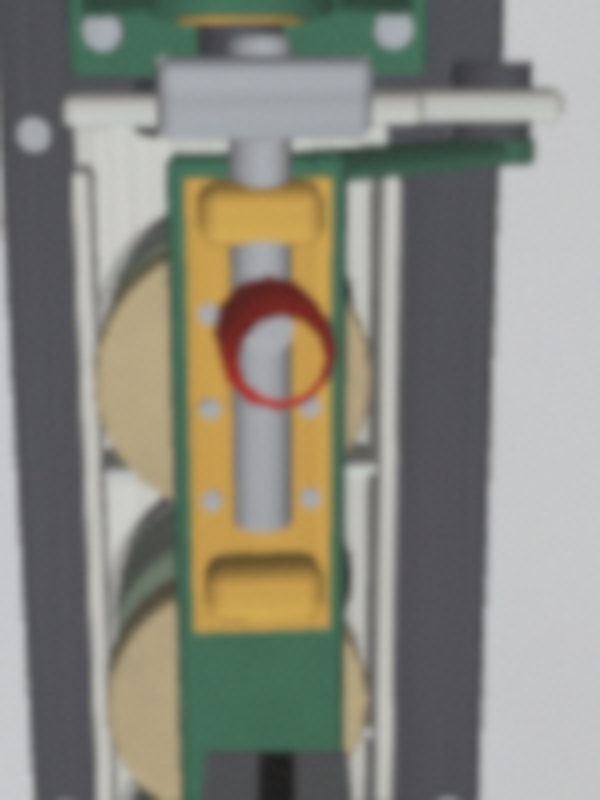

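Emit:
step_arm:
  jaw: [0,0,0,0,0,0,0,0,0,0]
  dp:
    - [0.1,0,0]
    - [0.22,0,0]
    - [0.33,0,-0.005]
    - [0.375,0,-0.014]
    - [0.375,0,-0.02]
    - [0.375,0,-0.03]
    - [0.375,0,-0.035]
    - [0.375,0,-0.04]
    - [0.375,0,-0.045]
    - [0.375,0,-0.05]
  delta_rot:
    - [0,0,0]
    - [0,0,0]
    - [0,0,0]
    - [0,0,0]
    - [0,0,0]
    - [0,0,0]
    - [0,0,0]
    - [0,0,0]
    - [0,0,0]
    - [0,0,0]

```text
t: 59.75
position: [0.4818, -0.2555, 0.2062]
tcp_rot: [[0.004, 0.99, 0.138], [0.0, 0.138, -0.99], [-1.0, 0.004, 0.0]]
contact_force: [0.1, 0.1, 0.1]
grip_width: -0.003
```

```bash
python3 - <<'E'
from h import *
s=state(); print(L(s["position"])); c=cam("wrist"); save(c,"aw_w")
E
```

```text
t 59.75 p [ 0.4818 -0.2555  0.2062] R [[0.004, 0.99, 0.138], [0.0, 0.138, -0.99], [-1.0, 0.004, 0.0]] F [0.1 0.1 0.1] g -0.003 q [-0.62  0.34 -0.15  1.08  0.    0.81]
[  4.44901014  52.86921033 206.24369472]
```

View pics/aw_w.png

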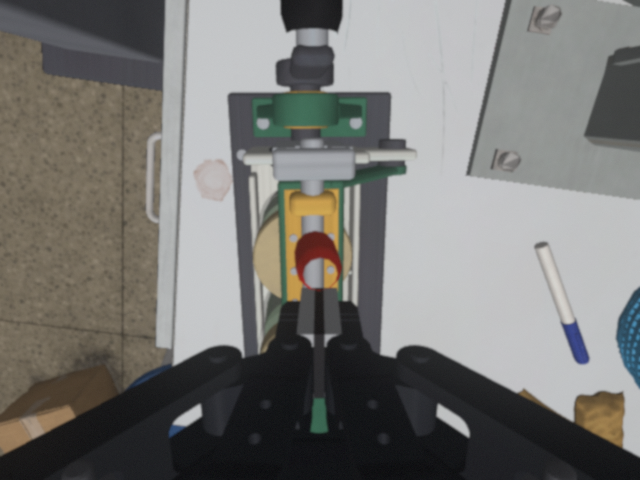

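Close behind the knob. I'll push slowly, up to about 10 mm more.

Emit:
step_arm:
  jaw: [0,0,0,0,0,0,0,0,0,0]
  dp:
    - [0,0,-0.003]
    - [0,0,-0.006]
    - [0,0,-0.009]
    - [0,0,-0.012]
    - [0,0,-0.015]
    - [0,0,-0.018]
    - [0,0,-0.021]
    - [0,0,-0.024]
    - [0,0,-0.026]
    - [0,0,-0.028]
  delta_rot:
    - [0,0,0]
    - [0,0,0]
    - [0,0,0]
    - [0,0,0]
    - [0,0,0]
    - [0,0,0]
    - [0,0,0]
    - [0,0,0]
    - [0,0,0]
    - [0,0,0]

```text
t: 60.8
position: [0.4823, -0.2524, 0.2067]
tcp_rot: [[0.006, 0.991, 0.136], [-0.007, 0.136, -0.991], [-1.0, 0.005, 0.008]]
contact_force: [5.1, -18.9, -7.1]
grip_width: 0.001
```

```bash
python3 - <<'E'
from h import *
s=state(); print(L(s["position"])); c=cam("wrist"); save(c,"ax_w",(250,100,400,300),4)
E
```

```text
t 60.8 p [ 0.4823 -0.2524  0.2067] R [[0.006, 0.991, 0.136], [-0.007, 0.136, -0.991], [-1.0, 0.005, 0.008]] F [  5.1 -18.9  -7.1] g 0.001 q [-0.62  0.33 -0.16  1.07 -0.    0.82]
[  5.34324866  55.8989081  206.72765589]
```

View pics/ax_w.png

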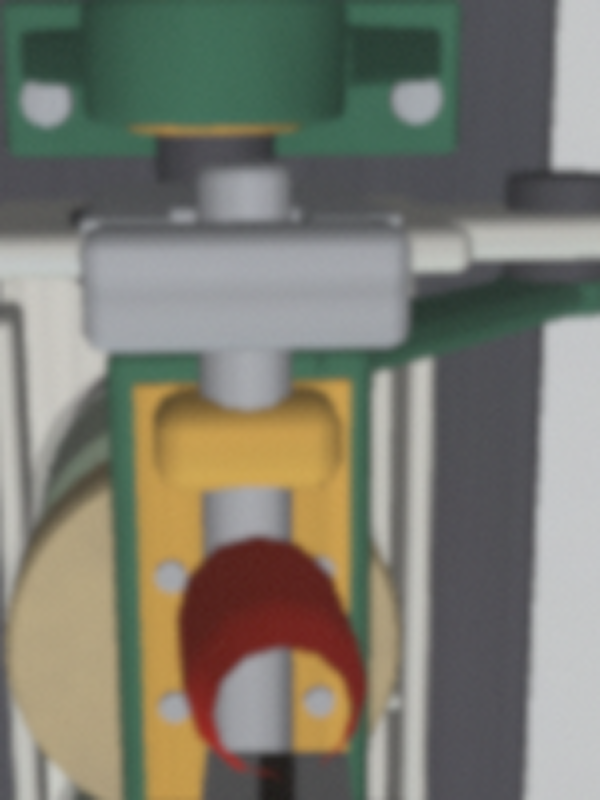

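Emit:
step_arm:
  jaw: [0,0,0,0,0,0,0,0,0,0]
  dp:
    - [0,0,0.03]
    - [0,0,0.05]
    - [-0.1,0,0.05]
    - [-0.25,0,0.05]
    - [-0.4,0,0.05]
    - [-0.55,0,0.05]
    - [-0.6,0,0.05]
    - [-0.6,0,0.05]
    - [-0.6,0,0.05]
    - [-0.6,0,0.05]
  delta_rot:
    - [0,0,0]
    - [0,0,0]
    - [0,0,0]
    - [0,0,0]
    - [0,0,0]
    - [0,0,0]
    - [0,0,0]
    - [0,0,0]
    - [0,0,0]
    - [0,0,0]

```text
t: 61.85
position: [0.4825, -0.2633, 0.3553]
tcp_rot: [[0.004, 0.991, 0.136], [-0.006, 0.136, -0.991], [-1.0, 0.003, 0.006]]
contact_force: [0.4, 0.6, 0.5]
grip_width: 0.003
```

```bash
python3 - <<'E'
from h import *
s=state(); print(L(s["position"])); c=cam("wrist"); save(c,"ay_w")
for n,u,v,z in [("grip",0,0,0)]: pass
t=cam("top"); save(t,"ay_t",(180,160,520,270),2.3)
b=blobs(t,(0,120,80),(8,255,255),(325,215,355,240),50); print([(x,plane(t,x[0],x[1],.038).round(3)) for x in b])
E
```

```text
t 61.85 p [ 0.4825 -0.2633  0.3553] R [[0.004, 0.991, 0.136], [-0.006, 0.136, -0.991], [-1.0, 0.003, 0.006]] F [0.4 0.6 0.5] g 0.003 q [-0.63  0.3   0.19  1.45 -0.    0.8 ]
[  4.08969922  45.10346121 355.3266019 ]
[((np.float64(338.5), np.float64(225.8), 322, [20, 21]), array([ 0.467, -0.007,  0.038]))]
```

View pics/ay_w.png

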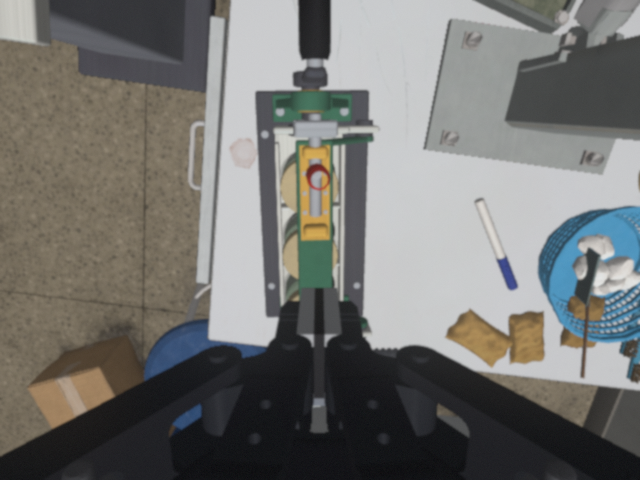

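View pics/ay_t.png

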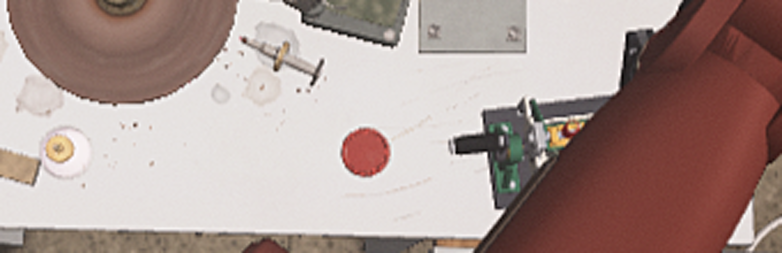

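```bash
python3 -c "
from h import *
c=cam('wrist'); print(L(plane(c,314,30,.185)).round(1)); print(order.hand_in())"
```

```text
[  3.4 172.7 185. ]
the job is handed in; nothing more can be done
None
```

I finished the job and handed it in at about 62 s of the 208 s allowed. All three green jars are in the cradle, clamped and bolted, and the cradle has been turned once in the positive direction. No verdict came back.

- **Jars:** One of the green jars was knocked aside early in the run. I measured its new position and picked it up from there.
- **Clamp:** My first push to close the clamp pressed the cradle round by about 0.18 rad with the bolt drawn, well under the 0.7 limit. I set the cradle back upright with the crank before pushing the bolt home.
- **Cradle:** The last pictures show it upright with the jars under the bar. The crank sleeve is about 3 mm from top centre, so the cradle is within roughly 0.06 rad of +6.28.
- **Bolt:** One image estimate put its travel at about 25.5 mm, near the 24.5 mm limit, while others gave about 28 mm. I pushed it again after the turn. It met a hard stop at 19 N with the knob at y about 75 mm, and its tip shows beyond the keeper, so I take it as fully home.
- **Left alone:** The red tub measured within 2 mm of where it started. The lamp and dressing stone look unmoved.

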